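# Put the slide cases back in the slotted rack

## Robot

A 7-joint arm with a two-finger parallel gripper is mounted at the origin on the work surface. World frame = base frame: x ahead of the robot, y to its left, z up, the work surface at z = 0. Lengths are in m, angles in rad, forces in N, time in s.
With the tool pointing down it reaches from about 0.4 to 0.875 m from the base axis. Payload 6.5 kg.
Tool frame: the origin (TCP) lies midway between the tips of the shut fingers; the grasp point (between the pads) lies 19 mm behind it; x points along the fingers, y is the direction in which the jaws open and shut, and the axes are right-handed (so a half turn about x gives the same grasp; the last joint's range is limited). The gripper opens to 85 mm and grips with 20 to 120 N. Pads are 22 mm wide; open, the fingers measure 114 mm over their backs; the gripper's body (76 mm by 85 mm) begins 54 mm behind the grasp point. The pads swing forward as they close: fully open they stand 13 mm farther back than shut.
Start: joints at [-1.403, 0.536, -0.004, 1.538, 0.003, 1.067, -0.071], TCP at [0.151, 0.632, 0.231] pointing down, gripper open.
Joint ranges: [-2.7, 2.7], [-0.37, 2.16], [-1.27, 1.26], [0.24, 2.4], [-1.31, 4.45], [0.19, 1.91], [-2.76, 2.76]. Speed limits (rad/s): [2.39, 2.39, 3.14, 3.14, 3.14, 3.14, 3.14].

## Interface

Orientations are given as a unit quaternion [w, x, y, z].
In Python, from rig import manip, vision, ticket, models gives the robot as it stands.
- The arm moves only by the tool move_arm, never from a script. Its argument "targets" is a list of rows, each a list of 3 entries, a list of its own where there are three numbers: the shift along the tool's x, y, z in cm, then the turn, a rotation vector about the tool's x, y, z in degrees, then the closure in counts, from 0 (fully open) to 255 (shut). A call has exactly 10 rows; each row shifts and turns the commanded pose from where the row before left it, along the tool's axes as they then stand; what a row does not reach is not made up. A row lasts 1/12 s, in which the tool goes at most 41.7 mm and 7.16 degrees, less where a joint would pass 70% of its speed; a pose out of reach is approached as far as the arm can. A call is refused whole if a number of a shift passes 4.17 or a number of a turn 7.16, either way. A call with a gripper value outside its range is refused whole. The fingers move at their own pace and stop on an object; "grip_force" is the grip in N (left out, the last holds). Time passes only in rows, so rows that do not move let the fingers close, or fill a call up. It gives the time, the measured TCP pose, the force and the opening at its end, in the units of the state.
- manip.read_state(): the state, without advancing time (a new reading comes with each control period).
- vision.camera(name): name is "scene" or "top" or "wrist"; returns a dict with "frame" (420x560x3 uint8, red, green, blue), "z_map" (420x560 float32, m along the optical axis (not along the pixel's ray), 0 where there is no reading), "mtx" (3x3 intrinsics, pixels), "rvec" (rotation vector, rad) and "tvec" (3), from world to camera coordinates, as OpenCV has them. Camera axes: x right, y down, z forward; pixel columns grow to the right and rows downward; lengths in m; the calibration is good to about 2 mm. The wrist camera is an equidistant fisheye: a pixel r from the principal point sees the ray r / f radians off the axis. A picture is of the moment at which its call begins.
- ticket.finish_job(): hands the job in, once; it reports no verdict.
Trained networks look in a picture, given as the dict that the camera call returned (one of the last four; its "shot" number tells which), for a name from the list of things; names that differ only in an ending like _2 or _b are one class to them, and where a whole thing is asked for, a point or a joint stands for the part that bears it (a point fixed in the world has none). Each returns a list of dicts, best first, with "conf" (0 to 1); they miss things now and then, are a little off and sometimes report something else, mostly with a low value. They report only what shows in the picture. A call takes as long as a camera call.
- models.find_in(picture, name): "position" ([x, y, z] in m, in the coordinates of the camera as it stood for that picture, good to about 4 mm: the middle of the surface that is visible of it).
The state is a dict: "clock": time; "qpos": joint angles; "qvel": joint speeds; "effort": joint torques, N m; "position": TCP position; "tcp_rot": TCP orientation; "contact_force": force on the tool from outside, world axes, zero at the start; "torque": the same for the moment, N m; "finger_gap": finger opening in m.
Only numpy, scipy, OpenCV 4.12 (cv2) and the standard library are available. Lean on these libraries where they do the work, as an engineer would, in place of code of your own. Each camera call takes 0.05 s, during which the arm holds its last target. There are 200 camera calls.

## Task

Tidy the wiped slide cases. First take the thin case that has slumped over in the wide middle slot of the white rack and stand it fully down in the empty narrow slot farthest from the robot; then take the thick case from its sloping stand and stand it fully down in the wide slot; last take the thickest one, the kit box, from its stand and stand it upright on its short bottom edge in the middle of the black mat, free of any support. Keep each one the right way up and about centred along its slot, set things down rather than dropping them, and do not disturb the case already in the rack or the bottle, timer and tape roll.

Things in the scene. Friction and masses are not known exactly. Their poses are not given: they have to be found in the camera images.
- rack: white slotted rack fixed to the counter, 184 mm long (x), 100 mm wide (y), 50 mm high; origin under its middle, x points away from the robot. Three slots along y, open at top and ends, 40 mm deep (the top 8 mm flare out by 4 mm on each side), with a floor 10 mm above the counter: narrow (17 mm), wide (30 mm), narrow (17 mm), with solid blocks 40 mm thick between them.
- free_slot (a point): middle of the floor of the narrow slot (17 mm) farthest from the robot, 63.5 mm from the rack's middle; empty at the start; axes as the rack's
- wide_slot (a point): middle of the floor of the wide slot (30 mm) in the middle of the rack; axes as the rack's
- mat: black square rubber mat fixed to the counter, 125 x 125 x 4 mm, origin under its middle
- mat_top (a point): middle of the mat's top face, 4 mm above the counter
- thin_case: a shut flat grey plastic case, 12 mm thick, 90 mm wide, 120 mm tall; origin in the middle of its bottom edge (middle of the 90 x 12 mm bottom face), x through the thickness, y along the width, z towards its top edge (120 mm away). At the start it stands slumped in the wide slot, leaning about 30 degrees with its top away from the robot.
- thick_case: a shut flat grey plastic case, 24 mm thick, 90 mm wide, 120 mm tall; origin in the middle of its bottom edge (middle of the 90 x 24 mm bottom face), x through the thickness, y along the width, z towards its top edge (120 mm away). At the start it leans on one of the two sloping stands, 30 degrees from vertical, top away from the robot.
- kit_box: a shut flat grey plastic case, 36 mm thick, 90 mm wide, 120 mm tall; origin in the middle of its bottom edge (middle of the 90 x 36 mm bottom face), x through the thickness, y along the width, z towards its top edge (120 mm away). The thickest of all, too thick for any slot. At the start it leans on the other sloping stand, 30 degrees from vertical, top away from the robot.
- stand_a: aluminium drying stand fixed to the counter, 96 mm wide (y), 115 mm deep (x), origin under it on the counter. Its back rest leans 30 degrees from vertical, top towards its +x (away from the robot); a ledge carries the case's bottom edge; the upper 60 mm of the case are free on both faces. One stand holds the thick case, the other the kit box.
- stand_b: aluminium drying stand fixed to the counter, 96 mm wide (y), 115 mm deep (x), origin under it on the counter. Its back rest leans 30 degrees from vertical, top towards its +x (away from the robot); a ledge carries the case's bottom edge; the upper 60 mm of the case are free on both faces. One stand holds the thick case, the other the kit box.
- neighbour_case: a shut flat grey plastic case, 12 mm thick, 90 mm wide, 120 mm tall; origin in the middle of its bottom edge (middle of the 90 x 12 mm bottom face), x through the thickness, y along the width, z towards its top edge (120 mm away). It stands upright in the narrow slot nearest the robot; leave it alone.
- rub_bottle: hand-rub bottle, 56 mm across, 150 mm tall, origin under its middle; leave it alone
- timer: white bench timer lying flat, 60 x 65 x 18 mm, origin under its middle; leave it alone
- tape_roll: tan roll of wrap, 52 mm across, 24 mm high, origin under its middle; leave it alone

How it is judged:
By the outcome, as a careful person would: the job done as asked, in the order asked, and still so for the second after the job is handed in, with the robot touching nothing.
It also fails if it takes over 69 s, if anything falls off the work surface, if the arm or the gripper's body presses on something with over 40 N, if the wrist force passes 120 N, or if a joint passes its speed limit or range.

## Working session

There is one attempt and no reset: what is moved stays moved. The work goes in short steps, Python scripts to look and compute and a tool call to move; the robot and the scene stay as the last step left them, time stands still between calls to the robot, and variables do not carry over. Pictures are saved under pics/ and viewed, about 8 in all and at most 12, crops included, and the job is handed in when it is done.

Besides the shell and the picture viewer there is one more tool, called after "Request:" by a JSON object that holds its "op" and its "data". move_arm: Moves the arm, as the interface text tells. Its arguments: {"type":"object","properties":{"targets":{"type":"array","items":{"type":"array"}},"grip_force":{"type":"number"}},"required":["targets"]}

```bash
mkdir -p pics; ls; cat > h.py <<'E'
import numpy as np, cv2
from scipy.spatial.transform import Rotation as R
from rig import manip, vision, ticket, models
def T(p):
    return cv2.Rodrigues(np.array(p["rvec"],float))[0], np.array(p["tvec"],float).ravel()
def cloud(p):
    z=p["z_map"]; K=p["mtx"]; v,u=np.indices(z.shape)
    c=np.stack([(u-K[0,2])/K[0,0]*z,(v-K[1,2])/K[1,1]*z,z],-1)
    Rm,t=T(p); w=(c-t)@Rm; w[z<=0]=np.nan
    return w
def save(p,n): cv2.imwrite("pics/"+n+".png",p["frame"][...,::-1])
def st():
    s=manip.read_state(); print({k:np.round(s[k],4).tolist() for k in ("clock","position","tcp_rot","contact_force","finger_gap","qpos")}); return s
E
python3 - <<'E'
from h import *
st()
ps=[vision.camera(n) for n in ("scene","top")]
im=np.vstack([p["frame"] for p in ps])
for p,n in zip(ps,("scene","top")):
    np.save(n+"_cloud.npy",cloud(p)); np.save(n+"_rgb.npy",p["frame"])
    Rm,t=T(p); print(n,(-Rm.T@t).round(3), p["mtx"].round(1).tolist())
    for k in ("rack","thin_case","thick_case","kit_box","mat","stand_a","neighbour_case","rub_bottle","timer","tape_roll"):
        print(k,[((Rm.T@(np.array(d["position"])-t)).round(3).tolist(),round(d["conf"],2)) for d in models.find_in(p,k)[:3]])
    save(p,n)
E
```

```text
pics
{'clock': 0.0, 'position': [0.1505, 0.6317, 0.2304], 'tcp_rot': [0.7023, 0.0819, 0.7023, -0.0831], 'contact_force': [-0.1905, 0.0755, 0.6942], 'finger_gap': 0.0853, 'qpos': [-1.4032, 0.5372, -0.0044, 1.5389, 0.0026, 1.0673, -0.0712]}
scene [1.534 0.093 0.707] [[414.6, 0.0, 277.8], [0.0, 414.6, 210.5], [0.0, 0.0, 1.0]]
rack [([0.458, -0.173, 0.095], 0.72), ([0.576, -0.179, 0.04], 0.67)]
thin_case [([0.563, -0.183, 0.093], 0.89), ([0.753, -0.042, 0.024], 0.67)]
thick_case [([0.56, 0.27, 0.113], 0.75)]
kit_box [([0.575, -0.18, 0.041], 0.17)]
mat [([0.47, -0.352, 0.004], 0.8), ([0.454, -0.171, 0.094], 0.74)]
stand_a [([0.547, 0.277, 0.027], 0.84), ([0.513, 0.061, 0.029], 0.82)]
neighbour_case [([0.452, -0.174, 0.092], 0.85)]
rub_bottle [([0.788, 0.132, 0.078], 0.76)]
timer [([0.678, 0.292, 0.018], 0.72)]
tape_roll [([0.751, -0.044, 0.025], 0.65)]
top [ 0.44  -0.025  1.061] [[422.2, 0.0, 275.7], [0.0, 422.2, 210.4], [0.0, 0.0, 1.0]]
rack [([0.488, -0.18, 0.052], 0.94)]
thin_case [([0.536, -0.186, 0.078], 0.61), ([0.535, 0.271, 0.1], 0.43)]
thick_case [([0.533, 0.269, 0.102], 0.56)]
kit_box [([0.492, 0.054, 0.119], 0.98)]
mat [([0.463, -0.351, 0.005], 0.93)]
stand_a [([0.436, 0.054, 0.002], 0.73), ([0.479, 0.255, 0.007], 0.69)]
neighbour_case [([0.453, -0.176, 0.129], 0.72)]
rub_bottle [([0.754, 0.12, 0.098], 0.83)]
timer [([0.658, 0.292, 0.013], 0.57)]
tape_roll [([0.736, -0.042, 0.021], 0.83), ([0.663, 0.292, 0.014], 0.19)]
```

View images.

View pics/scene.png

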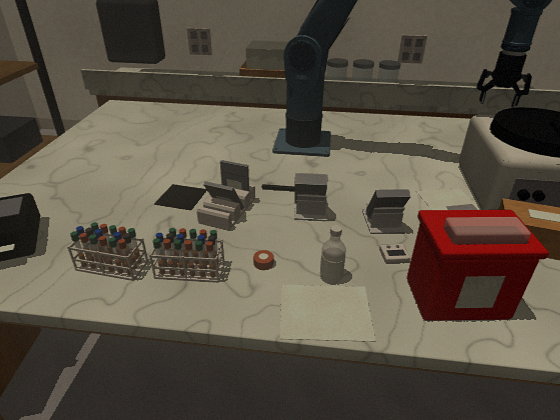

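View pics/top.png

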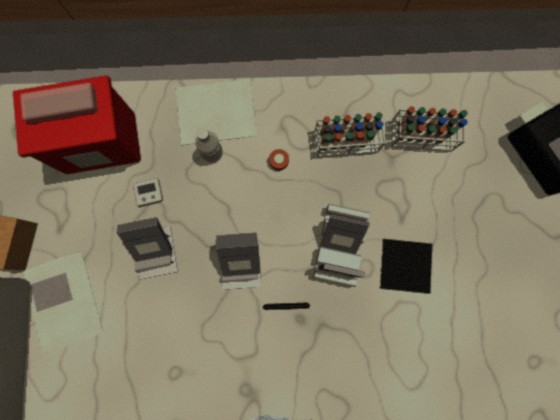

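```bash
cat > m.py <<'E'
from h import *
def plane(P,it=400,tol=.002,rng=np.random.default_rng(0)):
    best=None
    for _ in range(it):
        a,b,c=P[rng.choice(len(P),3,replace=False)]; n=np.cross(b-a,c-a); l=np.linalg.norm(n)
        if l<1e-9: continue
        m=abs((P-a)@(n/l))<tol
        if best is None or m.sum()>best.sum(): best=m
    Q=P[best]; c=Q.mean(0); n=np.linalg.svd(Q-c)[2][2]; n*=np.sign(n[2]) or 1
    return c,n,best
E
python3 - <<'E'
from m import *
w=np.load("top_cloud.npy"); rgb=np.load("top_rgb.npy").astype(int)
def sel(x0,x1,y0,y1,z0,z1):
    return (w[...,0]>x0)&(w[...,0]<x1)&(w[...,1]>y0)&(w[...,1]<y1)&(w[...,2]>z0)&(w[...,2]<z1)
def rect(P): r=cv2.minAreaRect((P[:,:2]*1000).astype(np.float32)); return np.round(r[0],1),np.round(r[1],1),round(r[2],1)
m=sel(.36,.56,-.46,-.26,-.02,.03)&(rgb.sum(-1)<90); print("mat",rect(w[m]),w[m][:,2].mean())
m=sel(.38,.62,-.26,-.11,.044,.056); print("racktop",rect(w[m]),w[m][:,2].mean(), m.sum())
print("counter z",np.nanmedian(w[sel(.6,.66,-.3,0,-.02,.02)][:,2]))
for n,b in dict(kit=(.40,.62,-.01,.13,.07,.2),thick=(.42,.66,.19,.34,.07,.2),thin=(.49,.64,-.25,-.11,.06,.2),neigh=(.41,.49,-.25,-.11,.06,.2)).items():
    P=w[sel(*b)]; print(n,len(P),P.min(0).round(3),P.max(0).round(3))
    for k in range(2):
        c,nn,g=plane(P); Q=P[g]
        print("  c",c.round(4),"n",nn.round(3),"tilt",round(np.degrees(np.arcsin(nn[2])),1),"yaw",round(np.degrees(np.arctan2(-nn[1],-nn[0])),1),g.sum(),rect(Q), Q[:,2].min().round(3),Q[:,2].max().round(3))
        P=P[~g]
        if len(P)<30: break
E
```

```text
mat (array([ 460.4, -353.5]), array([120. , 119.5]), 82.4) 0.003780827233093535
racktop (array([ 514.4, -188.8]), array([100.7, 182.9]), 75.9) 0.049228109997244245 1441
counter z -0.00025702045447070234
kit 1389 [0.463 0.011 0.07 ] [0.54  0.102 0.146]
  c [0.4891 0.0554 0.1096] n [-0.858 -0.037  0.512] tilt 30.8 yaw 2.5 839 (array([487.7,  55.8]), array([47.5, 89.8]), 2.4) 0.07 0.146
  c [0.5255 0.0575 0.1341] n [0.519 0.021 0.855] tilt 58.7 yaw -177.7 430 (array([524.3,  56.9]), array([30.7, 88.6]), 2.8) 0.124 0.146
thick 1269 [0.509 0.225 0.07 ] [0.582 0.321 0.142]
  c [0.537  0.2717 0.106 ] n [-0.848 -0.147  0.51 ] tilt 30.7 yaw 9.8 842 (array([536.2, 271.8]), array([42.9, 89.9]), 9.6) 0.07 0.139
  c [0.5657 0.2771 0.1312] n [0.518 0.087 0.851] tilt 58.3 yaw -170.5 277 (array([563.8, 276.4]), array([23. , 90.2]), 10.0) 0.123 0.139
thin 891 [ 0.513 -0.241  0.06 ] [ 0.579 -0.146  0.124]
  c [ 0.5446 -0.193   0.0917] n [-0.833  0.206  0.514] tilt 30.9 yaw -13.9 720 (array([ 543.8, -192.6]), array([90.2, 39.2]), 76.3) 0.06 0.124
  c [ 0.5665 -0.1973  0.1153] n [ 0.658 -0.164  0.735] tilt 47.3 yaw 166.0 106 (array([ 566.5, -197.5]), array([88. ,  7.7]), 76.5) 0.111 0.119
neigh 300 [ 0.436 -0.221  0.06 ] [ 0.468 -0.132  0.134]
  c [ 0.4522 -0.1775  0.1296] n [ 0.102 -0.04   0.994] tilt 83.7 yaw 158.7 182 (array([ 452.1, -177.2]), array([89.5, 11.9]), 76.0) 0.127 0.132
  c [ 0.4477 -0.1721  0.1008] n [-0.969  0.244  0.028] tilt 1.6 yaw -14.1 81 (array([ 448. , -175.1]), array([88.6,  4.4]), 75.8) 0.06 0.133
```

```bash
cat >> h.py <<'E'
def case_rot(yaw,tilt):  # case axes (cols) in world; tilt = top away along +x_c, degrees
    return R.from_euler("z",yaw,degrees=True)*R.from_euler("y",tilt,degrees=True)
def tool_rot(c,flip=1):  # tool x = -z_case, tool y = flip*x_case
    M=c.as_matrix(); x=-M[:,2]; y=flip*M[:,0]; return R.from_matrix(np.stack([x,y,np.cross(x,y)],1))
def quat(s): q=s["tcp_rot"]; return R.from_quat([q[1],q[2],q[3],q[0]])
def plan(p0,r0,p1,r1,n=None):
    rv=(r0.inv()*r1).as_rotvec(degrees=True); d=np.linalg.norm(p1-p0)
    n=n or int(max(np.ceil(d/.040),np.ceil(np.abs(rv).max()/7.0),1))
    rr=[r0*R.from_rotvec(rv*k/n,degrees=True) for k in range(n+1)]
    print("rows",n,"dist",d.round(4),"turn/row",(rv/n).round(2).tolist())
    for k in range(n): print([(rr[k].inv().apply((p1-p0)/n)*100).round(2).tolist(),(rv/n).round(2).tolist()])
E
cat > tgt.py <<'E'
from h import *
thin=case_rot(-14,30.5); 
def grasp_tcp(c,half,rot,ztopfront,L,depth):
    # c: front-face point on centreline; returns TCP with grasp point `depth` below top
    M=rot.as_matrix(); top=c+M[:,2]*(ztopfront-c[2])/M[2,2]
    return top-M[:,2]*(depth+.019)+M[:,0]*half
thin_tcp=grasp_tcp(np.array([.5442,-.1928,.0917]),.006,thin,.119,.12,.025)
E
python3 - <<'E'
from tgt import *
s=st(); r0=quat(s); print(r0.as_matrix().round(2).tolist())
for f in (1,-1):
    r1=tool_rot(thin,f); print(f,(r0.inv()*r1).as_rotvec(degrees=True).round(1))
print(thin_tcp, thin_tcp+thin.as_matrix()[:,2]*.12)
E
```

```text
{'clock': 1.1, 'position': [0.1506, 0.6323, 0.2313], 'tcp_rot': [0.7023, 0.0825, 0.7023, -0.0825], 'contact_force': [1.0903, -0.2356, 0.5347], 'finger_gap': 0.0856, 'qpos': [-1.4032, 0.5364, -0.0044, 1.5379, 0.0026, 1.0672, -0.0712]}
[[0.0, 0.23, 0.97], [0.0, 0.97, -0.23], [-1.0, 0.0, 0.0]]
1 [ 88.3  24.1 -23.8]
-1 [-87.1  23.7  24. ]
[ 0.54315113 -0.19253849  0.07804309] [ 0.6022466  -0.20727264  0.18143859]
```

```bash
python3 - <<'E'
from tgt import *
s=st(); plan(np.array(s["position"]),quat(s),thin_tcp+thin.as_matrix()[:,2]*.12,tool_rot(thin),30)
E
```

```text
{'clock': 1.1, 'position': [0.1506, 0.6323, 0.2313], 'tcp_rot': [0.7023, 0.0825, 0.7023, -0.0825], 'contact_force': [1.0903, -0.2356, 0.5347], 'finger_gap': 0.0856, 'qpos': [-1.4032, 0.5364, -0.0044, 1.5379, 0.0026, 1.0672, -0.0712]}
rows 30 dist 0.9547 turn/row [2.94, 0.8, -0.79]
[[0.17, -2.37, 2.11], [2.94, 0.8, -0.79]]
[[0.17, -2.26, 2.23], [2.94, 0.8, -0.79]]
[[0.17, -2.14, 2.35], [2.94, 0.8, -0.79]]
[[0.16, -2.01, 2.46], [2.94, 0.8, -0.79]]
[[0.15, -1.88, 2.56], [2.94, 0.8, -0.79]]
[[0.14, -1.75, 2.66], [2.94, 0.8, -0.79]]
[[0.13, -1.61, 2.74], [2.94, 0.8, -0.79]]
[[0.11, -1.46, 2.82], [2.94, 0.8, -0.79]]
[[0.09, -1.31, 2.9], [2.94, 0.8, -0.79]]
[[0.06, -1.16, 2.96], [2.94, 0.8, -0.79]]
[[0.04, -1.01, 3.02], [2.94, 0.8, -0.79]]
[[0.01, -0.85, 3.07], [2.94, 0.8, -0.79]]
[[-0.02, -0.69, 3.11], [2.94, 0.8, -0.79]]
[[-0.06, -0.53, 3.14], [2.94, 0.8, -0.79]]
[[-0.1, -0.37, 3.16], [2.94, 0.8, -0.79]]
[[-0.14, -0.21, 3.17], [2.94, 0.8, -0.79]]
[[-0.18, -0.05, 3.18], [2.94, 0.8, -0.79]]
[[-0.23, 0.11, 3.17], [2.94, 0.8, -0.79]]
[[-0.27, 0.27, 3.16], [2.94, 0.8, -0.79]]
[[-0.32, 0.43, 3.14], [2.94, 0.8, -0.79]]
[[-0.37, 0.58, 3.11], [2.94, 0.8, -0.79]]
[[-0.42, 0.74, 3.07], [2.94, 0.8, -0.79]]
[[-0.48, 0.89, 3.02], [2.94, 0.8, -0.79]]
[[-0.53, 1.03, 2.96], [2.94, 0.8, -0.79]]
[[-0.59, 1.17, 2.9], [2.94, 0.8, -0.79]]
[[-0.65, 1.31, 2.83], [2.94, 0.8, -0.79]]
[[-0.7, 1.45, 2.75], [2.94, 0.8, -0.79]]
[[-0.76, 1.58, 2.66], [2.94, 0.8, -0.79]]
[[-0.82, 1.7, 2.56], [2.94, 0.8, -0.79]]
[[-0.88, 1.82, 2.46], [2.94, 0.8, -0.79]]
```

Request:
{"op": "move_arm", "data": {"targets": [[[0.15,-2.35,2.1],[2.95,0.8,-0.8],0],[[0.15,-2.25,2.25],[2.95,0.8,-0.8],30],[[0.15,-2.15,2.35],[2.95,0.8,-0.8],60],[[0.15,-2.0,2.45],[2.95,0.8,-0.8],90],[[0.15,-1.9,2.55],[2.95,0.8,-0.8],120],[[0.15,-1.75,2.65],[2.95,0.8,-0.8],150],[[0.15,-1.6,2.75],[2.95,0.8,-0.8],150],[[0.1,-1.45,2.8],[2.95,0.8,-0.8],150],[[0.1,-1.3,2.9],[2.95,0.8,-0.8],150],[[0.05,-1.15,2.95],[2.95,0.8,-0.8],150]]}}

```text
clock: 1.93
position: [0.3014, 0.3519, 0.2155]
tcp_rot: [0.6, 0.216, 0.709, -0.301]
contact_force: [1.1, -1.1, 1.0]
finger_gap: 0.035
```

Request:
{"op": "move_arm", "data": {"targets": [[[0.05,-1.0,3.0],[2.95,0.8,-0.8],150],[[0,-0.85,3.05],[2.95,0.8,-0.8],150],[[0,-0.7,3.1],[2.95,0.8,-0.8],150],[[-0.05,-0.55,3.15],[2.95,0.8,-0.8],150],[[-0.1,-0.35,3.15],[2.95,0.8,-0.8],150],[[-0.15,-0.2,3.15],[2.95,0.8,-0.8],150],[[-0.2,-0.05,3.2],[2.95,0.8,-0.8],150],[[-0.25,0.1,3.15],[2.95,0.8,-0.8],150],[[-0.25,0.25,3.15],[2.95,0.8,-0.8],150],[[-0.3,0.45,3.15],[2.95,0.8,-0.8],150]]}}

```text
clock: 2.77
position: [0.4513, 0.0722, 0.1991]
tcp_rot: [0.453, 0.332, 0.662, -0.497]
contact_force: [1.1, -0.2, -0.2]
finger_gap: 0.0351
```

Request:
{"op": "move_arm", "data": {"targets": [[[-0.35,0.6,3.1],[2.95,0.8,-0.8],150],[[-0.4,0.75,3.05],[2.95,0.8,-0.8],150],[[-0.5,0.9,3.0],[2.95,0.8,-0.8],150],[[-0.55,1.05,2.95],[2.95,0.8,-0.8],150],[[-0.6,1.15,2.9],[2.95,0.8,-0.8],150],[[-0.65,1.3,2.85],[2.95,0.8,-0.8],150],[[-0.7,1.45,2.75],[2.95,0.8,-0.8],150],[[-0.75,1.6,2.65],[2.95,0.8,-0.8],150],[[-0.8,1.7,2.55],[2.95,0.8,-0.8],150],[[-0.9,1.8,2.45],[2.95,0.8,-0.8],150]]}}

```text
clock: 3.6
position: [0.6013, -0.2072, 0.1824]
tcp_rot: [-0.272, -0.423, -0.565, 0.654]
contact_force: [0.6, -0.3, -0.1]
finger_gap: 0.0349
```

```bash
python3 - <<'E'
from tgt import *
s=st(); p=vision.camera("wrist"); save(p,"wrist1"); print(p["mtx"].tolist(),(p["z_map"]>0).mean())
s=manip.read_state()
plan(np.array(s["position"]),quat(s),thin_tcp+thin.as_matrix()[:,2]*.0,tool_rot(thin))
E
```

```text
{'clock': 3.6, 'position': [0.6013, -0.2072, 0.1824], 'tcp_rot': [-0.2718, -0.4232, -0.5647, 0.6543], 'contact_force': [0.5678, -0.322, -0.0874], 'finger_gap': 0.0349, 'qpos': [-0.0061, 0.9739, 0.556, 1.1113, -0.3453, 1.695, 0.2603]}
[[325.19226210127806, 0.0, 280.2863274871343], [0.0, 325.19226210127806, 206.21996991900247], [0.0, 0.0, 1.0]] 0.9959523809523809
rows 3 dist 0.1197 turn/row [-0.34, 0.05, 0.05]
[[3.98, -0.02, -0.26], [-0.34, 0.05, 0.05]]
[[3.98, -0.02, -0.25], [-0.34, 0.05, 0.05]]
[[3.98, -0.02, -0.25], [-0.34, 0.05, 0.05]]
```

View pics/wrist1.png

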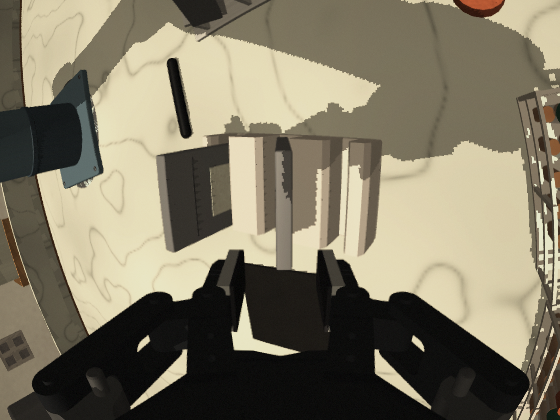

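```bash
cat >> h.py <<'E'
def wcloud(p):
    z=p["z_map"]; K=p["mtx"]; v,u=np.indices(z.shape); x=(u-K[0,2])/K[0,0]; y=(v-K[1,2])/K[1,1]
    th=np.hypot(x,y); k=np.where(th>1e-6,np.tan(np.minimum(th,1.4))/np.maximum(th,1e-6),1)
    c=np.stack([x*k*z,y*k*z,z],-1); Rm,t=T(p); w=(c-t)@Rm; w[(z<=0)|(th>1.3)]=np.nan
    return w
E
python3 - <<'E'
from tgt import *
from m import plane
p=vision.camera("wrist"); w=wcloud(p); np.save("w1.npy",w); 
def box(P,cen,yaw,lims):
    l=(P-cen)@R.from_euler("z",yaw,degrees=True).as_matrix(); return l
P=w[np.isfinite(w).all(-1)]
cen=np.array([.5144,-.1888,0]); L=box(P,cen,-14,None)
m=(abs(L[:,1])<.06)&(abs(L[:,0])<.11); L=L[m]
t=L[(L[:,2]>.046)&(L[:,2]<.053)]; print("top z",np.median(t[:,2]))
r=cv2.minAreaRect((t[:,:2]*1000).astype(np.float32)); print(r)
h,e=np.histogram(t[:,0],bins=np.arange(-.1,.1,.004)); print(dict(zip((e[:-1]*1000).round().astype(int).tolist(),h.tolist())))
f=L[(L[:,2]>.005)&(L[:,2]<.014)&(abs(L[:,1])<.045)]; print("floor",len(f),np.percentile(f[:,0],[0,2,50,98,100]) if len(f) else "")
for a,b in ((.02,.05),(.05,.085)):
    f=L[(L[:,2]>.005)&(L[:,2]<.014)&(abs(L[:,1])<.045)&(L[:,0]>a)&(L[:,0]<b)]
    if len(f): print(a,len(f),f[:,0].min(),f[:,0].max())
c=L[(L[:,2]>.062)&(L[:,0]>0)]; print("thin y-range",np.percentile(c[:,1],[1,99]),len(c))
cc,n,g=plane(c); print("plane",cc,n,g.sum(), "zmax",np.percentile(c[:,2],99))
c=L[(L[:,2]>.062)&(L[:,0]<-.04)]; print("neigh y",np.percentile(c[:,1],[1,99]),np.percentile(c[:,0],[1,50,99]))
E
```

```text
top z 0.0502653027940645
((2.3627548217773438, 1.5928878784179688), (179.7437286376953, 100.98384857177734), 0.07010968774557114)
{-100: 0, -96: 0, -92: 0, -88: 19, -84: 26, -80: 22, -76: 44, -72: 0, -68: 1, -64: 4, -60: 254, -56: 109, -52: 156, -48: 274, -44: 291, -40: 312, -36: 290, -32: 301, -28: 320, -24: 327, -20: 526, -16: 87, -12: 0, -8: 0, -4: 0, 0: 0, 4: 1, 8: 1, 12: 3, 16: 4, 20: 210, 24: 408, 28: 420, 32: 436, 36: 433, 40: 444, 44: 455, 48: 467, 52: 444, 56: 0, 60: 0, 64: 0, 68: 0, 72: 47, 76: 417, 80: 531, 84: 511, 88: 589, 92: 4}
floor 834 [0.05507321 0.05555606 0.05942935 0.09325416 0.09351702]
0.05 627 0.05507321430696358 0.06214048896418842
thin y-range [-0.03048761  0.0465824 ] 17520
plane [0.08705839 0.00778475 0.26182539] [-0.05811659 -0.99825648  0.01031801] 6969 zmax 0.29951286142600064
neigh y [-0.04543635  0.04265843] [-0.06663997 -0.05662589 -0.05515479]
```

Request:
{"op": "move_arm", "data": {"targets": [[[1.0,0,0],[0,0,0],150],[[1.0,0,-0.1],[0,0,0],150],[[1.0,0,-0.1],[0,0,0],150],[[1.0,0,-0.1],[0,0,0],150],[[1.0,0,-0.1],[0,0,0],150],[[1.0,0,-0.1],[-0.25,0,0],150],[[1.0,0,-0.1],[-0.25,0,0],150],[[1.0,0,-0.1],[-0.25,0,0],150],[[1.0,0,0],[-0.25,0,0],150],[[0,0,0],[0,0,0],150]]}}

```text
clock: 4.53
position: [0.556, -0.1877, 0.1034]
tcp_rot: [-0.275, -0.42, -0.572, 0.649]
contact_force: [0.5, -0.8, -1.0]
finger_gap: 0.0353
```

```bash
python3 - <<'E'
from tgt import *
s=st(); s=manip.read_state()
plan(np.array(s["position"]),quat(s),thin_tcp,tool_rot(thin),1); print(thin_tcp,s["qvel"])
E
```

```text
{'clock': 4.5333, 'position': [0.556, -0.1877, 0.1034], 'tcp_rot': [-0.275, -0.4197, -0.5716, 0.6492], 'contact_force': [0.5003, -0.7803, -0.9552], 'finger_gap': 0.0353, 'qpos': [-0.0448, 0.9767, 0.5309, 1.3227, -0.3549, 1.494, 0.2964]}
rows 1 dist 0.0288 turn/row [0.74, 0.06, 0.25]
[[2.76, 0.31, 0.78], [0.74, 0.06, 0.25]]
[ 0.54315113 -0.19253849  0.07804309] [ 0.00412953 -0.01004402  0.01502197 -0.04434377  0.00233432  0.03924624
 -0.01347693]
```

Request:
{"op": "move_arm", "data": {"targets": [[[0.5,0.15,0.4],[0.35,0,0.1],150],[[0.75,0.15,0.4],[0.35,0,0.1],150],[[0.75,0,0],[0,0,0],150],[[0.75,0,0],[0,0,0],150],[[0,0,0],[0,0,0],150],[[0,0,0],[0,0,0],165],[[0,0,0],[0,0,0],180],[[0,0,0],[0,0,0],200],[[0,0,0],[0,0,0],220],[[0,0,0],[0,0,0],240]], "grip_force": 50}}

```text
clock: 5.37
position: [0.5451, -0.1936, 0.0804]
tcp_rot: [-0.275, -0.423, -0.566, 0.652]
contact_force: [-0.1, 1.1, 2.4]
finger_gap: 0.0114
```

```bash
python3 - <<'E'
from tgt import *
s=st(); p=vision.camera("wrist"); save(p,"wrist2")
E
```

```text
{'clock': 5.3667, 'position': [0.5451, -0.1936, 0.0804], 'tcp_rot': [-0.2748, -0.4232, -0.566, 0.6519], 'contact_force': [-0.1014, 1.0614, 2.438], 'finger_gap': 0.0114, 'qpos': [-0.0402, 0.9894, 0.5291, 1.3624, -0.3616, 1.438, 0.3028]}
```

View pics/wrist2.png

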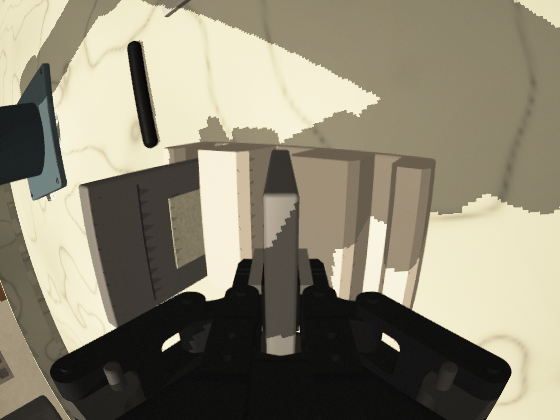

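Request:
{"op": "move_arm", "data": {"targets": [[[-0.4,0,0],[0,0,0],245],[[-0.8,0,0],[0,0,0],245],[[-1.0,0,0],[0,0,0],245],[[-1.0,0,0],[0,0,0],245],[[-1.0,0,0],[0,0,0],245],[[-1.2,0,0],[0,0,0],245],[[-1.2,0,0],[0,0,0],245],[[-1.2,0,0],[0,0,0],245],[[-1.2,0,0],[0,0,0],245],[[0,0,0],[0,0,0],245]], "grip_force": 60}}

```text
clock: 6.25
position: [0.5916, -0.2054, 0.1602]
tcp_rot: [-0.277, -0.424, -0.565, 0.651]
contact_force: [0.5, -0.5, -1.4]
finger_gap: 0.0114
```

```bash
cat >> tgt.py <<'E'
RACK=np.array([.5152,-.1885,0]); up=case_rot(-14,0)
free=RACK+up.apply([.0635,0,0]); wide=RACK
E
python3 - <<'E'
from tgt import *
s=st(); print(free)
plan(np.array(s["position"]),quat(s),free+[0,0,.15],tool_rot(up),8)
E
```

```text
{'clock': 6.25, 'position': [0.5916, -0.2054, 0.1602], 'tcp_rot': [-0.2769, -0.4244, -0.5648, 0.6513], 'contact_force': [0.5054, -0.527, -1.4006], 'finger_gap': 0.0114, 'qpos': [-0.0159, 0.9711, 0.5512, 1.1722, -0.3461, 1.6303, 0.2747]}
[ 0.57681378 -0.20386204  0.        ]
rows 8 dist 0.0181 turn/row [0.01, 0.02, 3.76]
[[0.2, -0.1, 0.03], [0.01, 0.02, 3.76]]
[[0.2, -0.11, 0.03], [0.01, 0.02, 3.76]]
[[0.19, -0.12, 0.03], [0.01, 0.02, 3.76]]
[[0.18, -0.13, 0.03], [0.01, 0.02, 3.76]]
[[0.17, -0.15, 0.03], [0.01, 0.02, 3.76]]
[[0.16, -0.16, 0.03], [0.01, 0.02, 3.76]]
[[0.15, -0.17, 0.03], [0.01, 0.02, 3.76]]
[[0.14, -0.18, 0.03], [0.01, 0.02, 3.76]]
```

Request:
{"op": "move_arm", "data": {"targets": [[[0.2,-0.1,0],[0,0,3.75],245],[[0.2,-0.1,0],[0,0,3.75],245],[[0.2,-0.1,0.05],[0,0,3.75],245],[[0.2,-0.15,0.05],[0,0,3.75],245],[[0.15,-0.15,0.05],[0,0,3.75],245],[[0.15,-0.15,0.05],[0,0,3.75],245],[[0.15,-0.15,0],[0,0,3.75],245],[[0.15,-0.2,0],[0,0,3.75],245],[[0,0,0],[0,0,0],245],[[0,0,0],[0,0,0],245]]}}

```text
clock: 7.08
position: [0.5736, -0.2025, 0.1477]
tcp_rot: [-0.433, -0.555, -0.438, 0.559]
contact_force: [0.0, 0.6, -1.3]
finger_gap: 0.011
```

```bash
python3 - <<'E'
from tgt import *
from m import plane
s=st(); p=vision.camera("scene"); w=cloud(p); save(p,"scene2"); cv2.imwrite("pics/scene2c.png",cv2.resize(p["frame"][120:260,150:330,::-1],None,fx=4,fy=4)[:600])
M=up.as_matrix(); L=(w-RACK)@M
def pr(n,m):
    c=L[m]; 
    if len(c)<20: print(n,len(c)); return
    print(n,len(c),"mean",c.mean(0).round(4),"min",np.percentile(c,2,axis=0).round(4),"max",np.percentile(c,98,axis=0).round(4))
top=(abs(L[...,2]-.05)<.0025)&(abs(L[...,1])<.06)
pr("blk far",top&(L[...,0]>.065)&(L[...,0]<.1)); pr("blk mid",top&(L[...,0]>.0)&(L[...,0]<.065))
pr("thin",(L[...,2]>.06)&(L[...,2]<.11)&(abs(L[...,0]-.065)<.03)&(abs(L[...,1])<.07))
c=L[(L[...,2]>.06)&(L[...,2]<.10)&(abs(L[...,0]-.065)<.03)&(abs(L[...,1])<.07)]
if len(c)>50: print(plane(c)[:2])
pr("endwall",(L[...,2]<.045)&(L[...,2]>.01)&(L[...,0]>.085)&(L[...,0]<.1)&(abs(L[...,1])<.045))
s=manip.read_state();plan(np.array(s["position"]),quat(s),free+[0,0,.12],tool_rot(up),5)
E
```

```text
{'clock': 7.0833, 'position': [0.5736, -0.2025, 0.1477], 'tcp_rot': [-0.4335, -0.5553, -0.4376, 0.5588], 'contact_force': [0.0288, 0.6021, -1.2721], 'finger_gap': 0.011, 'qpos': [-0.1327, 0.6304, 0.5657, 1.7389, -0.4131, 0.9017, 0.3656]}
blk far 123 mean [0.0856 0.0042 0.05  ] min [ 0.0764 -0.046   0.0477] max [0.0931 0.0508 0.0522]
blk mid 134 mean [0.0441 0.01   0.0503] min [ 0.0226 -0.0459  0.0479] max [0.0563 0.0517 0.0523]
thin 353 mean [0.066  0.0057 0.0905] min [ 0.0588 -0.0401  0.0706] max [0.0695 0.0475 0.1093]
(array([0.06650154, 0.00404099, 0.08455449]), array([-9.99075665e-01,  7.67821365e-04,  4.29793772e-02]))
endwall 284 mean [0.0931 0.0009 0.0278] min [ 0.0898 -0.0426  0.0107] max [0.0964 0.0437 0.0445]
rows 5 dist 0.0278 turn/row [0.02, 0.01, 0.08]
[[0.55, 0.05, 0.01], [0.02, 0.01, 0.08]]
[[0.55, 0.05, 0.01], [0.02, 0.01, 0.08]]
[[0.55, 0.05, 0.01], [0.02, 0.01, 0.08]]
[[0.55, 0.05, 0.01], [0.02, 0.01, 0.08]]
[[0.55, 0.05, 0.01], [0.02, 0.01, 0.08]]
```

View pics/scene2c.png

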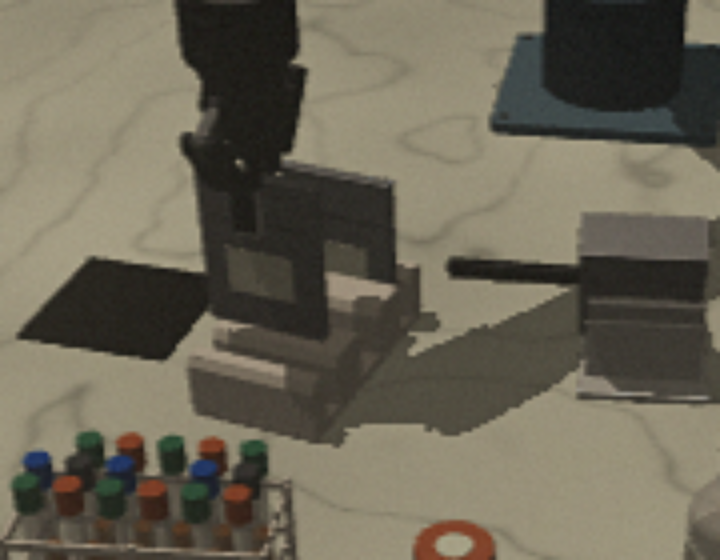

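Request:
{"op": "move_arm", "data": {"targets": [[[0,0.15,0],[0,0,0.8],245],[[0,0.15,0],[0,0,0.8],245],[[0.6,0,0],[0,0,0],245],[[0.6,0,0],[0,0,0],245],[[0.6,0,0],[0,0,0],245],[[0.6,0,0],[0,0,0],245],[[0.6,0,0],[0,0,0],245],[[0.6,0,0],[0,0,0],245],[[0.5,0,0],[0,0,0],245],[[0,0,0],[0,0,0],245]]}}

```text
clock: 7.97
position: [0.5773, -0.2035, 0.105]
tcp_rot: [0.441, 0.561, 0.43, -0.553]
contact_force: [-1.0, 0.4, -1.0]
finger_gap: 0.0112
```

Request:
{"op": "move_arm", "data": {"targets": [[[0.3,0,0],[0,0,0],245],[[0.3,0,0],[0,0,0],245],[[0.3,0,0],[0,0,0],245],[[0.2,0,0],[0,0,0],245],[[0.1,0,0],[0,0,0],245],[[0.1,0,0],[0,0,0],245],[[0.1,0,0],[0,0,0],245],[[0.1,0,0],[0,0,0],245],[[0.1,0,0],[0,0,0],245],[[0,0,0],[0,0,0],245]]}}

```text
clock: 8.8
position: [0.5783, -0.2039, 0.0901]
tcp_rot: [0.442, 0.561, 0.429, -0.553]
contact_force: [-1.4, -0.6, -2.2]
finger_gap: 0.0113
```

Request:
{"op": "move_arm", "data": {"targets": [[[0.05,0,0],[0,0,0],245],[[0.05,0,0],[0,0,0],245],[[0.05,0,0],[0,0,0],245],[[0.05,0,0],[0,0,0],245],[[0.05,0,0],[0,0,0],245],[[0,0,0],[0,0,0],245],[[0,0,0],[0,0,0],245],[[0,0,0],[0,0,0],245],[[0,0,0],[0,0,0],245],[[0,0,0],[0,0,0],245]]}}

```text
clock: 9.63
position: [0.5785, -0.2039, 0.0886]
tcp_rot: [0.442, 0.561, 0.429, -0.552]
contact_force: [-2.7, 1.5, 7.1]
finger_gap: 0.0113
```

Request:
{"op": "move_arm", "data": {"targets": [[[0,0,0],[0,0,0],230],[[0,0,0],[0,0,0],215],[[0,0,0],[0,0,0],200],[[0,0,0],[0,0,0],180],[[0,0,0],[0,0,0],160],[[0,0,0],[0,0,0],150],[[-0.5,0,0],[0,0,0],150],[[-2.0,0,0],[0,0,0],150],[[-3.5,0,0],[0,0,0],150],[[-3.5,0,0],[0,0,0],150]]}}

```text
clock: 10.47
position: [0.5755, -0.2031, 0.1833]
tcp_rot: [0.441, 0.561, 0.43, -0.553]
contact_force: [1.9, -0.5, 0.1]
finger_gap: 0.0352
```

```bash
cat >> tgt.py <<'E'
thick=case_rot(9.8,30.3)
# top-edge front z: ledge unknown -> use measured top face centre
E
python3 - <<'E'
from tgt import *
st()
w=np.load("top_cloud.npy")
# thick: top-edge extents in case frame using top face + front face
def ext(rot,c0,lims):
    L=(w-c0)@rot.as_matrix(); m=(abs(L[...,0])<.06)&(abs(L[...,1])<.07)&(abs(L[...,2])<.08)&(w[...,2]>.075)
    q=L[m]; 
    tf=q[q[:,2]>np.percentile(q[:,2],97)-.006]
    return np.percentile(q,[.5,50,99.5],axis=0).round(4), np.median(tf[:,2]).round(4)
print("thick",ext(case_rot(9.8,30.5),np.array([.537,.2717,.106]),0))
print("kit",ext(case_rot(2.6,30.8),np.array([.4891,.0554,.1096]),0))
p=vision.camera("scene"); v=cloud(p); L=(v-RACK)@up.as_matrix()
from m import plane
m=(L[...,2]>.06)&(L[...,2]<.14)&(abs(L[...,0]-.065)<.03)&(abs(L[...,1])<.06); c=L[m]
a,n,g=plane(c); print("thin now",a.round(4),n.round(3),np.percentile(c,[1,99],axis=0).round(4))
E
```

```text
{'clock': 10.4667, 'position': [0.5755, -0.2031, 0.1833], 'tcp_rot': [0.4412, 0.5608, 0.4299, -0.5532], 'contact_force': [1.8655, -0.4636, 0.1251], 'finger_gap': 0.0352, 'qpos': [-0.1562, 0.574, 0.5926, 1.7349, -0.3884, 0.9316, 0.3482]}
thick (array([[-0.0027, -0.0448, -0.0354],
       [ 0.0006, -0.0021,  0.015 ],
       [ 0.0233,  0.0447,  0.0391]]), np.float64(0.0364))
kit (array([[-0.0023, -0.0445, -0.0397],
       [ 0.0008, -0.0004,  0.0275],
       [ 0.0353,  0.0445,  0.0422]]), np.float64(0.0396))
thin now [0.073  0.0041 0.0971] [1.    0.007 0.01 ] [[ 0.0623 -0.0417  0.0612]
 [ 0.077   0.048   0.1316]]
```

```bash
cat >> tgt.py <<'E'
thick=case_rot(9.8,30.5); thick_tcp=np.array([.537,.2717,.106])+thick.apply([.0117,0,-.007])
kit=case_rot(2.6,30.8); kit_tcp=np.array([.4891,.0554,.1096])+kit.apply([.0178,0,-.0055])
E
python3 - <<'E'
from tgt import *
s=st(); print(thick_tcp,kit_tcp); plan(np.array(s["position"]),quat(s),thick_tcp+thick.apply([0,0,.10]),tool_rot(thick),20)
E
```

```text
{'clock': 10.5167, 'position': [0.5795, -0.2054, 0.1911], 'tcp_rot': [0.4442, 0.5634, 0.4264, -0.5509], 'contact_force': [2.7713, -1.7696, 5.5523], 'finger_gap': 0.035, 'qpos': [-0.1575, 0.5657, 0.5974, 1.7273, -0.3865, 0.9356, 0.3467]}
[0.54343303 0.27281118 0.0940304 ] [0.50156041 0.05596582 0.09576136]
rows 20 dist 0.4871 turn/row [-1.17, -0.29, -1.59]
[[0.03, -0.52, -2.38], [-1.17, -0.29, -1.59]]
[[0.04, -0.47, -2.39], [-1.17, -0.29, -1.59]]
[[0.04, -0.42, -2.4], [-1.17, -0.29, -1.59]]
[[0.04, -0.37, -2.41], [-1.17, -0.29, -1.59]]
[[0.03, -0.32, -2.41], [-1.17, -0.29, -1.59]]
[[0.03, -0.27, -2.42], [-1.17, -0.29, -1.59]]
[[0.02, -0.22, -2.43], [-1.17, -0.29, -1.59]]
[[0.02, -0.17, -2.43], [-1.17, -0.29, -1.59]]
[[0.01, -0.12, -2.43], [-1.17, -0.29, -1.59]]
[[-0.0, -0.07, -2.43], [-1.17, -0.29, -1.59]]
[[-0.01, -0.02, -2.44], [-1.17, -0.29, -1.59]]
[[-0.03, 0.03, -2.44], [-1.17, -0.29, -1.59]]
[[-0.04, 0.07, -2.43], [-1.17, -0.29, -1.59]]
[[-0.06, 0.12, -2.43], [-1.17, -0.29, -1.59]]
[[-0.07, 0.17, -2.43], [-1.17, -0.29, -1.59]]
[[-0.09, 0.22, -2.42], [-1.17, -0.29, -1.59]]
[[-0.11, 0.26, -2.42], [-1.17, -0.29, -1.59]]
[[-0.13, 0.31, -2.41], [-1.17, -0.29, -1.59]]
[[-0.15, 0.36, -2.4], [-1.17, -0.29, -1.59]]
[[-0.17, 0.4, -2.4], [-1.17, -0.29, -1.59]]
```

Request:
{"op": "move_arm", "data": {"targets": [[[0,-0.5,-2.4],[-1.15,-0.3,-1.6],150],[[0,-0.45,-2.4],[-1.15,-0.3,-1.6],150],[[0.05,-0.4,-2.4],[-1.15,-0.3,-1.6],140],[[0.05,-0.35,-2.4],[-1.15,-0.3,-1.6],130],[[0.05,-0.3,-2.4],[-1.15,-0.3,-1.6],120],[[0.05,-0.25,-2.4],[-1.15,-0.3,-1.6],110],[[0,-0.2,-2.45],[-1.15,-0.3,-1.6],105],[[0,-0.15,-2.45],[-1.15,-0.3,-1.6],105],[[0,-0.1,-2.45],[-1.15,-0.3,-1.6],105],[[0,-0.05,-2.45],[-1.15,-0.3,-1.6],105]]}}

```text
clock: 11.35
position: [0.5859, 0.0416, 0.1783]
tcp_rot: [-0.426, -0.434, -0.545, 0.577]
contact_force: [-0.6, -0.8, 0.5]
finger_gap: 0.05
```

Request:
{"op": "move_arm", "data": {"targets": [[[0,0,-2.45],[-1.2,-0.3,-1.6],105],[[0,0.05,-2.45],[-1.2,-0.3,-1.6],105],[[-0.05,0.05,-2.45],[-1.2,-0.3,-1.6],105],[[-0.05,0.1,-2.45],[-1.2,-0.3,-1.6],105],[[-0.05,0.15,-2.45],[-1.2,-0.3,-1.6],105],[[-0.1,0.2,-2.4],[-1.2,-0.3,-1.6],105],[[-0.1,0.25,-2.4],[-1.2,-0.3,-1.6],105],[[-0.15,0.3,-2.4],[-1.2,-0.3,-1.6],105],[[-0.15,0.35,-2.4],[-1.2,-0.3,-1.6],105],[[-0.15,0.4,-2.4],[-1.2,-0.3,-1.6],105]]}}

```text
clock: 12.18
position: [0.5919, 0.2852, 0.1729]
tcp_rot: [0.398, 0.292, 0.646, -0.582]
contact_force: [-0.3, 1.2, -0.4]
finger_gap: 0.05
```

```bash
python3 - <<'E'
from tgt import *
p=vision.camera("wrist"); save(p,"wrist3"); p=vision.camera("top")
w=wcloud(vision.camera("wrist")); s=st()
L=(w-(thick_tcp))@thick.as_matrix(); m=(abs(L[...,1])<.06)&(L[...,2]>.0)&(L[...,2]<.055)&(abs(L[...,0])<.025); q=L[m]
print("case rel tcp target: ",len(q),np.percentile(q,[1,50,99],axis=0).round(4))
plan(np.array(s["position"]),quat(s),thick_tcp,tool_rot(thick),8)
E
```

```text
{'clock': 12.3333, 'position': [0.5912, 0.2865, 0.1715], 'tcp_rot': [0.399, 0.2917, 0.6465, -0.5812], 'contact_force': [0.2623, -0.6161, 0.117], 'finger_gap': 0.0503, 'qpos': [-0.6184, 0.9923, 0.3793, 1.0308, -0.3948, 1.7175, -0.0807]}
case rel tcp target:  5277 [[-0.0111 -0.0412  0.0068]
 [ 0.0006  0.0106  0.0445]
 [ 0.0124  0.047   0.046 ]]
rows 8 dist 0.092 turn/row [0.06, -0.01, 0.09]
[[1.15, -0.03, 0.07], [0.06, -0.01, 0.09]]
[[1.15, -0.03, 0.07], [0.06, -0.01, 0.09]]
[[1.15, -0.03, 0.07], [0.06, -0.01, 0.09]]
[[1.15, -0.03, 0.07], [0.06, -0.01, 0.09]]
[[1.15, -0.03, 0.07], [0.06, -0.01, 0.09]]
[[1.15, -0.04, 0.07], [0.06, -0.01, 0.09]]
[[1.15, -0.04, 0.07], [0.06, -0.01, 0.09]]
[[1.15, -0.04, 0.07], [0.06, -0.01, 0.09]]
```

View pics/wrist3.png

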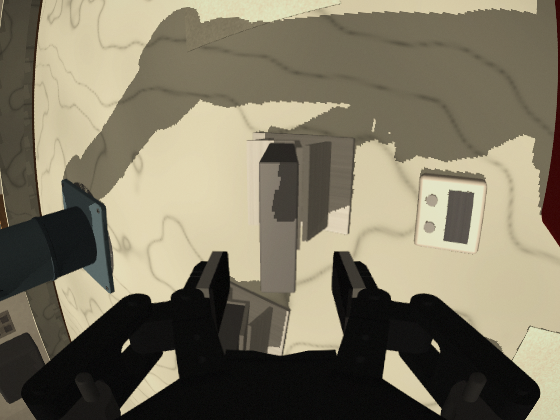

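Request:
{"op": "move_arm", "data": {"targets": [[[1.1,0,0.05],[0,0,0.1],105],[[1.15,0,0.05],[0,0,0.1],105],[[1.15,-0.05,0.05],[0.1,0,0.1],105],[[1.15,-0.05,0.05],[0.1,0,0.1],105],[[1.15,-0.05,0.05],[0.1,0,0.1],105],[[1.15,-0.05,0.05],[0.1,0,0.1],105],[[1.15,-0.05,0.05],[0,0,0],105],[[1.15,-0.05,0.05],[0,0,0],105],[[0,0,0],[0,0,0],105],[[0,0,0],[0,0,0],115]]}}

```text
clock: 13.17
position: [0.5435, 0.2712, 0.0957]
tcp_rot: [0.4, 0.298, 0.642, -0.583]
contact_force: [-0.3, 0.1, 0.2]
finger_gap: 0.0468
```

Request:
{"op": "move_arm", "data": {"targets": [[[0,0,0],[0,0,0],130],[[0,0,0],[0,0,0],145],[[0,0,0],[0,0,0],160],[[0,0,0],[0,0,0],175],[[0,0,0],[0,0,0],185],[[0,0,0],[0,0,0],195],[[0,0,0],[0,0,0],205],[[0,0,0],[0,0,0],210],[[0,0,0],[0,0,0],210],[[0,0,0],[0,0,0],210]], "grip_force": 70}}

```text
clock: 14.0
position: [0.5444, 0.272, 0.096]
tcp_rot: [0.401, 0.298, 0.642, -0.582]
contact_force: [4.8, 0.8, 3.5]
finger_gap: 0.0235
```

Request:
{"op": "move_arm", "data": {"targets": [[[-0.4,0,0],[0,0,0],215],[[-0.8,0,0],[0,0,0],215],[[-1.0,0,0],[0,0,0],215],[[-1.0,0,0],[0,0,0],215],[[-1.0,0,0],[0,0,0],215],[[-1.2,0,0],[0,0,0],215],[[-1.2,0,0],[0,0,0],215],[[-1.2,0,0],[0,0,0],215],[[-1.2,0,0],[0,0,0],215],[[-0.5,0,0],[0,0,0],215]], "grip_force": 90}}

```text
clock: 14.83
position: [0.593, 0.28, 0.1795]
tcp_rot: [0.401, 0.299, 0.642, -0.582]
contact_force: [0.1, -0.2, -1.7]
finger_gap: 0.0229
```

```bash
cat >> tgt.py <<'E'
wide_tcp=RACK+up.apply([.0015,-.001,.0883])
E
python3 - <<'E'
from tgt import *
s=st(); a=np.array([.575,.22,.245]); ra=tool_rot(case_rot(5,0)); plan(np.array(s["position"]),quat(s),a,ra,10)
b=wide_tcp.copy(); b[2]=.235; print(b); plan(a,ra,b,tool_rot(up),19)
E
```

```text
{'clock': 14.8333, 'position': [0.593, 0.28, 0.1795], 'tcp_rot': [0.4011, 0.2986, 0.6416, -0.5816], 'contact_force': [0.073, -0.2149, -1.671], 'finger_gap': 0.0229, 'qpos': [-0.6174, 0.9735, 0.3873, 1.0459, -0.3909, 1.7097, -0.0816]}
rows 10 dist 0.0906 turn/row [0.45, 0.11, 3.04]
[[-0.43, -0.57, 0.56], [0.45, 0.11, 3.04]]
[[-0.46, -0.54, 0.56], [0.45, 0.11, 3.04]]
[[-0.49, -0.51, 0.57], [0.45, 0.11, 3.04]]
[[-0.51, -0.48, 0.57], [0.45, 0.11, 3.04]]
[[-0.54, -0.45, 0.57], [0.45, 0.11, 3.04]]
[[-0.56, -0.42, 0.58], [0.45, 0.11, 3.04]]
[[-0.59, -0.38, 0.58], [0.45, 0.11, 3.04]]
[[-0.61, -0.35, 0.58], [0.45, 0.11, 3.04]]
[[-0.62, -0.31, 0.58], [0.45, 0.11, 3.04]]
[[-0.64, -0.27, 0.58], [0.45, 0.11, 3.04]]
[ 0.51641352 -0.18983318  0.235     ]
rows 19 dist 0.4141 turn/row [1.0, -0.0, -0.0]
[[0.05, -0.5, 2.12], [1.0, -0.0, -0.0]]
[[0.05, -0.46, 2.13], [1.0, -0.0, -0.0]]
[[0.05, -0.42, 2.14], [1.0, -0.0, -0.0]]
[[0.05, -0.38, 2.14], [1.0, -0.0, -0.0]]
[[0.05, -0.35, 2.15], [1.0, -0.0, -0.0]]
[[0.05, -0.31, 2.16], [1.0, -0.0, -0.0]]
[[0.05, -0.27, 2.16], [1.0, -0.0, -0.0]]
[[0.05, -0.23, 2.17], [1.0, -0.0, -0.0]]
[[0.05, -0.2, 2.17], [1.0, -0.0, -0.0]]
[[0.05, -0.16, 2.17], [1.0, -0.0, -0.0]]
[[0.05, -0.12, 2.18], [1.0, -0.0, -0.0]]
[[0.05, -0.08, 2.18], [1.0, -0.0, -0.0]]
[[0.05, -0.04, 2.18], [1.0, -0.0, -0.0]]
[[0.05, -0.01, 2.18], [1.0, -0.0, -0.0]]
[[0.05, 0.03, 2.18], [1.0, -0.0, -0.0]]
[[0.05, 0.07, 2.18], [1.0, -0.0, -0.0]]
[[0.05, 0.11, 2.18], [1.0, -0.0, -0.0]]
[[0.05, 0.15, 2.17], [1.0, -0.0, -0.0]]
[[0.05, 0.18, 2.17], [1.0, -0.0, -0.0]]
```

Request:
{"op": "move_arm", "data": {"targets": [[[-0.45,-0.55,0.55],[0.45,0.1,3.05],215],[[-0.45,-0.55,0.55],[0.45,0.1,3.05],215],[[-0.5,-0.5,0.55],[0.45,0.1,3.05],215],[[-0.5,-0.5,0.55],[0.45,0.1,3.05],215],[[-0.55,-0.45,0.55],[0.45,0.1,3.05],215],[[-0.55,-0.4,0.6],[0.45,0.1,3.05],215],[[-0.6,-0.4,0.6],[0.45,0.1,3.05],215],[[-0.6,-0.35,0.6],[0.45,0.1,3.05],215],[[-0.6,-0.3,0.6],[0.45,0.1,3.05],215],[[-0.65,-0.25,0.6],[0.45,0.1,3.05],215]]}}

```text
clock: 15.67
position: [0.5736, 0.2194, 0.2437]
tcp_rot: [0.522, 0.477, 0.521, -0.478]
contact_force: [0.3, 1.1, -2.6]
finger_gap: 0.0232
```

Request:
{"op": "move_arm", "data": {"targets": [[[0,-0.5,2.1],[1.0,0,0],215],[[0,-0.45,2.15],[1.0,0,0],215],[[0,-0.4,2.15],[1.0,0,0],215],[[0,-0.4,2.15],[1.0,0,0],215],[[0,-0.35,2.15],[1.0,0,0],215],[[0,-0.3,2.15],[1.0,0,0],215],[[0,-0.25,2.15],[1.0,0,0],215],[[0,-0.25,2.15],[1.0,0,0],215],[[0,-0.2,2.15],[1.0,0,0],215],[[0,-0.15,2.15],[1.0,0,0],215]]}}

```text
clock: 16.5
position: [0.5432, 0.0025, 0.2437]
tcp_rot: [-0.478, -0.52, -0.477, 0.523]
contact_force: [-0.1, -0.4, -3.1]
finger_gap: 0.0229
```

Request:
{"op": "move_arm", "data": {"targets": [[[0,-0.1,2.2],[1.0,0,0],215],[[0.1,-0.1,2.2],[1.0,0,0],215],[[0.1,-0.05,2.2],[1.0,0,0],215],[[0.1,0,2.2],[1.0,0,0],215],[[0.1,0.05,2.2],[1.0,0,0],215],[[0.1,0.05,2.2],[1.0,0,0],215],[[0.1,0.1,2.2],[1.0,0,0],215],[[0.1,0.15,2.15],[1.0,0,0],215],[[0.1,0.2,2.15],[1.0,0,0],215],[[0,0,0],[0,0,0],215]]}}

```text
clock: 17.33
position: [0.514, -0.197, 0.2366]
tcp_rot: [-0.435, -0.557, -0.432, 0.56]
contact_force: [-0.2, -0.8, -2.2]
finger_gap: 0.0232
```

```bash
python3 - <<'E'
from tgt import *
from m import plane
p=vision.camera("scene"); w=cloud(p); s=st()
t=quat(s).as_matrix(); print("axes x",t[:,0].round(3),"y",t[:,1].round(3))
M=up.as_matrix(); L=(w-RACK)@M
c=L[(L[...,2]>.165)&(L[...,2]<.21)&(abs(L[...,0])<.05)&(abs(L[...,1])<.07)]
a,n,g=plane(c); print("thick far face",len(c),a.round(4),n.round(3),"tcp",M.T@(np.array(s["position"])-RACK)); print(np.percentile(c[g],[1,99],axis=0).round(4), np.percentile(L[(L[...,2]>.14)&(abs(L[...,0])<.05)&(abs(L[...,1])<.07)][:,2],1))
e=(L[...,2]<.045)&(L[...,2]>.01)&(L[...,0]>.085)&(L[...,0]<.1)&(abs(L[...,1])<.06); print("endwall",L[e].mean(0),np.percentile(L[e],[1,99],axis=0).round(4))
b=wide_tcp.copy(); b[2]=.14; plan(np.array(s["position"]),quat(s),b,tool_rot(up),9)
E
```

```text
{'clock': 17.3833, 'position': [0.5147, -0.1944, 0.2364], 'tcp_rot': [-0.4349, -0.5569, -0.4333, 0.5595], 'contact_force': [0.161, 0.9885, -2.5171], 'finger_gap': 0.0227, 'qpos': [-0.2484, 0.4238, 0.6874, 1.831, -0.3105, 0.9975, 0.3175]}
axes x [-0.002 -0.004 -1.   ] y [ 0.969 -0.246 -0.001]
thick far face 468 [ 0.0144 -0.0049  0.1878] [-1.     0.007  0.003] tcp [ 0.00095487 -0.00584761  0.23641713]
[[ 0.0126 -0.0486  0.1654]
 [ 0.0167  0.0397  0.2098]] 0.16537242457194334
endwall [0.09277088 0.00383087 0.02803828] [[ 0.0866 -0.0472  0.0108]
 [ 0.0968  0.0512  0.0447]]
rows 9 dist 0.0965 turn/row [-0.03, 0.03, 0.0]
[[1.07, 0.01, -0.06], [-0.03, 0.03, 0.0]]
[[1.07, 0.01, -0.06], [-0.03, 0.03, 0.0]]
[[1.07, 0.01, -0.06], [-0.03, 0.03, 0.0]]
[[1.07, 0.01, -0.06], [-0.03, 0.03, 0.0]]
[[1.07, 0.01, -0.06], [-0.03, 0.03, 0.0]]
[[1.07, 0.01, -0.06], [-0.03, 0.03, 0.0]]
[[1.07, 0.01, -0.06], [-0.03, 0.03, 0.0]]
[[1.07, 0.01, -0.05], [-0.03, 0.03, 0.0]]
[[1.07, 0.01, -0.05], [-0.03, 0.03, 0.0]]
```

Request:
{"op": "move_arm", "data": {"targets": [[[0.3,0,-0.25],[0,0,0],215],[[0.8,-0.05,-0.25],[0,0,0],215],[[1.2,0,0],[0,0,0],215],[[1.3,0,0],[0,0,0],215],[[1.3,0,0],[0,0,0],215],[[1.3,0,0],[0,0,0],215],[[1.3,0,0],[0,0,0],215],[[1.2,0,0],[0,0,0],215],[[0.8,0,0],[0,0,0],215],[[0.2,0,0],[0,0,0],215]]}}

```text
clock: 18.22
position: [0.5158, -0.1849, 0.1373]
tcp_rot: [-0.436, -0.555, -0.436, 0.558]
contact_force: [-0.5, 0.2, -2.5]
finger_gap: 0.0229
```

```bash
python3 - <<'E'
from tgt import *
s=st(); print(up.inv().apply(np.array(s["position"])-RACK))
p=vision.camera("scene"); save(p,"s3"); cv2.imwrite("pics/s3c.png",cv2.resize(p["frame"][140:240,170:290,::-1],None,fx=5,fy=5)); s=st()
E
```

```text
{'clock': 18.2167, 'position': [0.5158, -0.1849, 0.1373], 'tcp_rot': [-0.4356, -0.5551, -0.4364, 0.5583], 'contact_force': [-0.4949, 0.2029, -2.4529], 'finger_gap': 0.0229, 'qpos': [-0.1897, 0.5574, 0.599, 1.9101, -0.4218, 0.8054, 0.3959]}
[-0.00030721  0.00359853  0.13729147]
{'clock': 18.2667, 'position': [0.5161, -0.1853, 0.1379], 'tcp_rot': [-0.4357, -0.5553, -0.436, 0.5582], 'contact_force': [-0.5152, -0.8898, -2.1424], 'finger_gap': 0.023, 'qpos': [-0.1897, 0.5568, 0.5997, 1.9095, -0.4215, 0.8059, 0.3957]}
```

View pics/s3c.png

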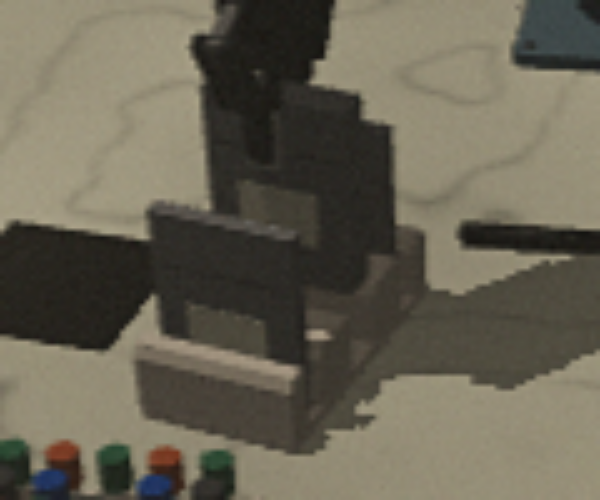

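Request:
{"op": "move_arm", "data": {"targets": [[[0.2,0,0.15],[0,0,0],215],[[0.4,0,0.1],[0,0,0],215],[[0.5,0,0],[0,0,0],215],[[0.5,0,0],[0,0,0],215],[[0.5,0,0],[0,0,0],215],[[0.5,0,0],[0,0,0],215],[[0.5,0,0],[0,0,0],215],[[0.4,0,0],[0,0,0],215],[[0.3,0,0],[0,0,0],215],[[0.2,0,0],[0,0,0],215]]}}

```text
clock: 19.1
position: [0.516, -0.1884, 0.0988]
tcp_rot: [-0.436, -0.556, -0.435, 0.558]
contact_force: [-0.3, 0.2, -1.7]
finger_gap: 0.023
```

Request:
{"op": "move_arm", "data": {"targets": [[[0.2,0,0],[0,0,0],215],[[0.1,0,0],[0,0,0],215],[[0.1,0,0],[0,0,0],215],[[0.1,0,0],[0,0,0],215],[[0.1,0,0],[0,0,0],215],[[0.05,0,0],[0,0,0],215],[[0.05,0,0],[0,0,0],215],[[0,0,0],[0,0,0],215],[[0,0,0],[0,0,0],215],[[0,0,0],[0,0,0],215]]}}

```text
clock: 19.93
position: [0.5162, -0.1884, 0.0923]
tcp_rot: [-0.436, -0.556, -0.435, 0.558]
contact_force: [-0.8, -0.4, -2.9]
finger_gap: 0.0238
```

Request:
{"op": "move_arm", "data": {"targets": [[[0.1,0,0],[0,0,0],215],[[0.1,0,0],[0,0,0],215],[[0.1,0,0],[0,0,0],215],[[0.05,0,0],[0,0,0],215],[[0.05,0,0],[0,0,0],215],[[0,0,0],[0,0,0],215],[[0,0,0],[0,0,0],215],[[0,0,0],[0,0,0],215],[[0,0,0],[0,0,0],215],[[0,0,0],[0,0,0],215]]}}

```text
clock: 20.77
position: [0.5162, -0.1884, 0.0883]
tcp_rot: [-0.436, -0.556, -0.435, 0.558]
contact_force: [0.8, -0.6, -2.3]
finger_gap: 0.023
```

Request:
{"op": "move_arm", "data": {"targets": [[[0.05,0,0],[0,0,0],215],[[0.05,0,0],[0,0,0],215],[[0.05,0,0],[0,0,0],215],[[0.05,0,0],[0,0,0],215],[[0,0,0],[0,0,0],215],[[0,0,0],[0,0,0],215],[[0,0,0],[0,0,0],215],[[0,0,0],[0,0,0],215],[[0,0,0],[0,0,0],215],[[0,0,0],[0,0,0],215]]}}

```text
clock: 21.6
position: [0.5163, -0.1889, 0.0878]
tcp_rot: [-0.436, -0.556, -0.435, 0.558]
contact_force: [-3.7, 1.2, 14.7]
finger_gap: 0.0235
```

Request:
{"op": "move_arm", "data": {"targets": [[[-0.1,0,0],[0,0,0],195],[[0,0,0],[0,0,0],180],[[0,0,0],[0,0,0],165],[[0,0,0],[0,0,0],150],[[0,0,0],[0,0,0],140],[[0,0,0],[0,0,0],135],[[-0.5,0,0],[0,0,0],135],[[-2.0,0,0],[0,0,0],135],[[-3.5,0,0],[0,0,0],135],[[-3.5,0,0],[0,0,0],135]]}}

```text
clock: 22.43
position: [0.5152, -0.1881, 0.1829]
tcp_rot: [-0.435, -0.555, -0.436, 0.559]
contact_force: [1.2, 0.2, 0.5]
finger_gap: 0.04
```

```bash
python3 - <<'E'
from tgt import *
p=vision.camera("scene"); w=cloud(p); s=st(); L=(w-RACK)@up.as_matrix()
c=L[(L[...,2]>.06)&(abs(L[...,0])<.03)&(abs(L[...,1])<.06)&(L[...,2]<.15)]; print(np.percentile(c,[1,50,99],axis=0).round(4))
plan(np.array(s["position"]),quat(s),kit_tcp+kit.apply([0,0,.10]),tool_rot(kit),10)
E
```

```text
{'clock': 22.4833, 'position': [0.5192, -0.1902, 0.1899], 'tcp_rot': [0.4381, 0.558, 0.4326, -0.5564], 'contact_force': [3.2962, -1.6697, 5.4884], 'finger_gap': 0.0402, 'qpos': [-0.2247, 0.485, 0.6515, 1.8723, -0.3672, 0.8981, 0.3574]}
[[-0.0086 -0.0399  0.0624]
 [ 0.0131  0.0219  0.1141]
 [ 0.0179  0.049   0.1325]]
rows 10 dist 0.2508 turn/row [-1.63, -0.42, -3.1]
[[0.07, -0.28, -2.49], [-1.63, -0.42, -3.1]]
[[0.07, -0.2, -2.5], [-1.63, -0.42, -3.1]]
[[0.06, -0.13, -2.5], [-1.63, -0.42, -3.1]]
[[0.04, -0.05, -2.51], [-1.63, -0.42, -3.1]]
[[0.03, 0.02, -2.51], [-1.63, -0.42, -3.1]]
[[0.0, 0.09, -2.51], [-1.63, -0.42, -3.1]]
[[-0.02, 0.16, -2.5], [-1.63, -0.42, -3.1]]
[[-0.05, 0.23, -2.5], [-1.63, -0.42, -3.1]]
[[-0.08, 0.3, -2.49], [-1.63, -0.42, -3.1]]
[[-0.12, 0.36, -2.48], [-1.63, -0.42, -3.1]]
```

Request:
{"op": "move_arm", "data": {"targets": [[[0,-0.3,-2.5],[-1.6,-0.4,-3.1],120],[[0,-0.2,-2.5],[-1.6,-0.4,-3.1],110],[[0,-0.15,-2.5],[-1.6,-0.4,-3.1],100],[[0,-0.05,-2.5],[-1.6,-0.4,-3.1],90],[[0,0,-2.5],[-1.6,-0.4,-3.1],80],[[0,0.1,-2.5],[-1.6,-0.4,-3.1],75],[[0,0.15,-2.5],[-1.6,-0.4,-3.1],70],[[0,0.25,-2.5],[-1.6,-0.4,-3.1],70],[[0,0.3,-2.5],[-1.7,-0.4,-3.1],70],[[0,0.35,-2.5],[-1.7,-0.4,-3.1],70]]}}

```text
clock: 23.32
position: [0.5487, 0.0616, 0.1754]
tcp_rot: [0.359, 0.333, 0.626, -0.606]
contact_force: [0.6, -0.2, -0.8]
finger_gap: 0.062
```

```bash
python3 - <<'E'
from tgt import *
p=vision.camera("wrist"); p=vision.camera("wrist"); save(p,"wrist4"); w=wcloud(p); s=st()
L=(w-(kit_tcp))@kit.as_matrix(); m=(abs(L[...,1])<.06)&(L[...,2]>.03)&(L[...,2]<.055)&(abs(L[...,0])<.03); q=L[m]
print("case rel tcp target: ",len(q),np.percentile(q,[1,50,99],axis=0).round(4))
plan(np.array(s["position"]),quat(s),kit_tcp,tool_rot(kit),8)
E
```

```text
{'clock': 23.4167, 'position': [0.5488, 0.0667, 0.173], 'tcp_rot': [0.3602, 0.3315, 0.629, -0.6039], 'contact_force': [0.529, 0.8732, -1.3932], 'finger_gap': 0.062, 'qpos': [-0.4476, 0.8302, 0.4849, 1.4016, -0.3347, 1.5546, 0.1565]}
case rel tcp target:  7606 [[-0.0173 -0.0416  0.0348]
 [ 0.0003  0.0089  0.046 ]
 [ 0.0178  0.0466  0.0475]]
rows 8 dist 0.0912 turn/row [0.09, -0.04, 0.07]
[[1.13, -0.01, 0.11], [0.09, -0.04, 0.07]]
[[1.13, -0.01, 0.11], [0.09, -0.04, 0.07]]
[[1.13, -0.01, 0.11], [0.09, -0.04, 0.07]]
[[1.13, -0.01, 0.11], [0.09, -0.04, 0.07]]
[[1.13, -0.01, 0.11], [0.09, -0.04, 0.07]]
[[1.13, -0.01, 0.11], [0.09, -0.04, 0.07]]
[[1.13, -0.01, 0.11], [0.09, -0.04, 0.07]]
[[1.13, -0.02, 0.11], [0.09, -0.04, 0.07]]
```

View pics/wrist4.png

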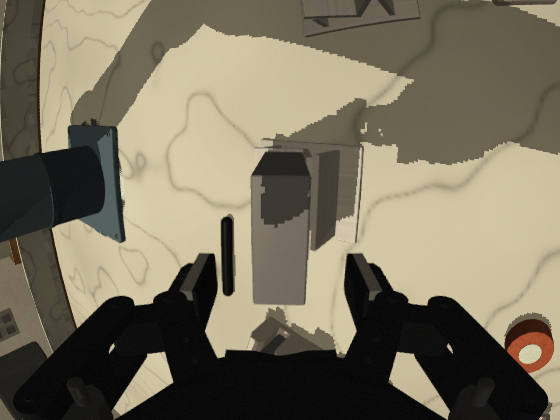

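Request:
{"op": "move_arm", "data": {"targets": [[[1.1,0,0.1],[0.1,0,0.1],70],[[1.15,0,0.1],[0.1,0,0.1],70],[[1.15,0,0.1],[0.1,0,0.1],70],[[1.15,0,0.1],[0.1,0,0.1],70],[[1.15,0,0.1],[0.1,0,0.1],70],[[1.15,0,0.1],[0.1,0,0],70],[[1.15,0,0.1],[0.1,0,0],70],[[1.1,-0.1,0.05],[0,0,0],70],[[0,0,0],[0,0,0],80],[[0,0,0],[0,0,0],90]]}}

```text
clock: 24.25
position: [0.5006, 0.0514, 0.0972]
tcp_rot: [0.36, 0.339, 0.621, -0.609]
contact_force: [-0.7, 0.2, 0.6]
finger_gap: 0.0553
```

Request:
{"op": "move_arm", "data": {"targets": [[[0,0,0],[0,0,0],105],[[0,0,0],[0,0,0],120],[[0,0,0],[0,0,0],135],[[0,0,0],[0,0,0],145],[[0,0,0],[0,0,0],155],[[0,0,0],[0,0,0],165],[[0,0,0],[0,0,0],175],[[0,0,0],[0,0,0],180],[[0,0,0],[0,0,0],180],[[0,0,0],[0,0,0],180]], "grip_force": 90}}

```text
clock: 25.08
position: [0.5026, 0.0515, 0.0977]
tcp_rot: [0.361, 0.34, 0.62, -0.608]
contact_force: [5.8, -0.1, 1.4]
finger_gap: 0.0353
```

Request:
{"op": "move_arm", "data": {"targets": [[[-0.4,0,0],[0,0,0],185],[[-0.8,0,0],[0,0,0],185],[[-1.0,0,0],[0,0,0],185],[[-1.0,0,0],[0,0,0],185],[[-1.0,0,0],[0,0,0],185],[[-1.2,0,0],[0,0,0],185],[[-1.2,0,0],[0,0,0],185],[[-1.2,0,0],[0,0,0],185],[[-1.2,0,0],[0,0,0],185],[[-0.5,0,0],[0,0,0],185]], "grip_force": 110}}

```text
clock: 25.92
position: [0.5512, 0.0529, 0.1809]
tcp_rot: [0.361, 0.34, 0.62, -0.608]
contact_force: [-0.5, -0.7, -3.1]
finger_gap: 0.0349
```

```bash
python3 - <<'E'
from tgt import *
s=st(); a=np.array([.53,.0,.245]); ra=tool_rot(case_rot(0,0)); plan(np.array(s["position"]),quat(s),a,ra,10)
b=np.array([.4596,-.359,.22]); plan(a,ra,b,tool_rot(case_rot(-8,0)),20)
E
```

```text
{'clock': 25.9167, 'position': [0.5512, 0.0529, 0.1809], 'tcp_rot': [0.3608, 0.3401, 0.6201, -0.608], 'contact_force': [-0.4538, -0.6524, -3.0908], 'finger_gap': 0.0349, 'qpos': [-0.4384, 0.816, 0.4999, 1.4065, -0.329, 1.552, 0.1552]}
rows 10 dist 0.0857 turn/row [0.19, 0.05, 3.06]
[[-0.43, -0.52, 0.52], [0.19, 0.05, 3.06]]
[[-0.46, -0.5, 0.52], [0.19, 0.05, 3.06]]
[[-0.49, -0.47, 0.52], [0.19, 0.05, 3.06]]
[[-0.51, -0.44, 0.52], [0.19, 0.05, 3.06]]
[[-0.54, -0.41, 0.53], [0.19, 0.05, 3.06]]
[[-0.56, -0.38, 0.53], [0.19, 0.05, 3.06]]
[[-0.58, -0.35, 0.53], [0.19, 0.05, 3.06]]
[[-0.6, -0.32, 0.53], [0.19, 0.05, 3.06]]
[[-0.61, -0.28, 0.53], [0.19, 0.05, 3.06]]
[[-0.63, -0.25, 0.53], [0.19, 0.05, 3.06]]
rows 20 dist 0.3667 turn/row [0.4, -0.0, -0.0]
[[0.12, -0.35, 1.8], [0.4, -0.0, -0.0]]
[[0.12, -0.34, 1.8], [0.4, -0.0, -0.0]]
[[0.12, -0.33, 1.8], [0.4, -0.0, -0.0]]
[[0.12, -0.31, 1.8], [0.4, -0.0, -0.0]]
[[0.12, -0.3, 1.8], [0.4, -0.0, -0.0]]
[[0.12, -0.29, 1.81], [0.4, -0.0, -0.0]]
[[0.12, -0.28, 1.81], [0.4, -0.0, -0.0]]
[[0.12, -0.26, 1.81], [0.4, -0.0, -0.0]]
[[0.12, -0.25, 1.81], [0.4, -0.0, -0.0]]
[[0.12, -0.24, 1.81], [0.4, -0.0, -0.0]]
[[0.13, -0.23, 1.82], [0.4, -0.0, -0.0]]
[[0.12, -0.21, 1.82], [0.4, -0.0, -0.0]]
[[0.12, -0.2, 1.82], [0.4, -0.0, -0.0]]
[[0.12, -0.19, 1.82], [0.4, -0.0, -0.0]]
[[0.13, -0.18, 1.82], [0.4, -0.0, -0.0]]
[[0.13, -0.16, 1.82], [0.4, -0.0, -0.0]]
[[0.13, -0.15, 1.82], [0.4, -0.0, -0.0]]
[[0.13, -0.14, 1.82], [0.4, -0.0, -0.0]]
[[0.13, -0.12, 1.82], [0.4, -0.0, -0.0]]
[[0.13, -0.11, 1.83], [0.4, -0.0, -0.0]]
```

Request:
{"op": "move_arm", "data": {"targets": [[[-0.45,-0.5,0.5],[0.2,0,3.05],185],[[-0.45,-0.5,0.5],[0.2,0,3.05],185],[[-0.5,-0.45,0.5],[0.2,0,3.05],185],[[-0.5,-0.45,0.5],[0.2,0,3.05],185],[[-0.55,-0.4,0.55],[0.2,0,3.05],185],[[-0.55,-0.4,0.55],[0.2,0.1,3.05],185],[[-0.6,-0.35,0.55],[0.2,0.1,3.05],185],[[-0.6,-0.3,0.55],[0.2,0.1,3.05],185],[[-0.6,-0.3,0.55],[0.2,0.1,3.05],185],[[-0.65,-0.25,0.55],[0.2,0.1,3.05],185]]}}

```text
clock: 26.75
position: [0.5281, -0.0005, 0.2439]
tcp_rot: [-0.499, -0.5, -0.501, 0.501]
contact_force: [0.1, 0.9, -3.4]
finger_gap: 0.0349
```

Request:
{"op": "move_arm", "data": {"targets": [[[0,-0.35,1.8],[0.4,0,0],185],[[0,-0.35,1.8],[0.4,0,0],185],[[0,-0.35,1.8],[0.4,0,0],185],[[0,-0.3,1.8],[0.4,0,0],185],[[0,-0.3,1.8],[0.4,0,0],185],[[0,-0.3,1.8],[0.4,0,0],185],[[0,-0.3,1.8],[0.4,0,0],185],[[0,-0.25,1.8],[0.4,0,0],185],[[0,-0.25,1.8],[0.4,0,0],185],[[0,-0.25,1.8],[0.4,0,0],185]]}}

```text
clock: 27.58
position: [0.4921, -0.1798, 0.2438]
tcp_rot: [-0.48, -0.516, -0.483, 0.519]
contact_force: [0.1, 0.4, -3.7]
finger_gap: 0.0349
```

Request:
{"op": "move_arm", "data": {"targets": [[[0,-0.25,1.8],[0.4,0,0],185],[[0,-0.2,1.8],[0.4,0,0],185],[[0,-0.2,1.8],[0.4,0,0],185],[[0,-0.2,1.8],[0.4,0,0],185],[[0,-0.2,1.8],[0.4,0,0],185],[[0,-0.15,1.8],[0.4,0,0],185],[[0,-0.15,1.85],[0.4,0,0],185],[[0.2,-0.15,1.85],[0.4,0,0],185],[[0.5,-0.1,1.85],[0.4,0,0],185],[[0.5,-0.1,1.8],[0.4,0,0],185]]}}

```text
clock: 28.42
position: [0.457, -0.3586, 0.2319]
tcp_rot: [-0.462, -0.533, -0.465, 0.535]
contact_force: [0.5, 0.9, -3.6]
finger_gap: 0.0347
```

```bash
python3 - <<'E'
from tgt import *
from m import plane
vision.camera("top"); p=vision.camera("scene"); w=cloud(p); s=st()
rc=case_rot(-8,0); L=(w-np.array([.4604,-.3535,0]))@rc.as_matrix()
c=L[(L[...,2]>.10)&(L[...,2]<.175)&(abs(L[...,0])<.05)&(abs(L[...,1])<.07)]
a,n,g=plane(c); print("far face",g.sum(),a.round(4),n.round(3),np.percentile(c[g],[1,99],axis=0).round(4))
print("tcp local",rc.inv().apply(np.array(s["position"])-[.4604,-.3535,0]).round(4))
c=L[(L[...,2]>.10)&(abs(L[...,0])<.05)&(abs(L[...,1])<.07)]; print("zmin",np.percentile(c[:,2],1))
m=(p["frame"].astype(int).sum(-1)<75)&(abs(L[...,0])<.08)&(abs(L[...,1])<.08)&(abs(L[...,2])<.012); q=L[m]
print("mat",m.sum(),cv2.minAreaRect((q[:,:2]*1000).astype(np.float32)),np.median(q[:,2]))
plan(np.array(s["position"]),quat(s),np.array([.4596,-.359,.11]),tool_rot(rc),10)
save(p,"s4"); cv2.imwrite("pics/s4c.png",cv2.resize(p["frame"][110:250,130:310,::-1],None,fx=4,fy=4))
E
```

```text
{'clock': 28.5167, 'position': [0.4551, -0.3609, 0.2315], 'tcp_rot': [-0.4612, -0.5329, -0.4638, 0.5369], 'contact_force': [-0.4065, -0.7013, -3.4037], 'finger_gap': 0.035, 'qpos': [0.0835, 0.4952, 0.6953, 1.7539, -0.3574, 1.0285, 0.7636]}
far face 115 [ 0.0153 -0.0013  0.166 ] [-1.    -0.014  0.004] [[ 0.0131 -0.0458  0.1561]
 [ 0.0174  0.04    0.1744]]
tcp local [-0.0042 -0.008   0.2315]
zmin 0.16137982722346486
mat 11 ((-12.787078857421875, 30.480239868164062), (150.38595581054688, 50.262176513671875), 41.433780670166016) 0.0038780811368774935
rows 10 dist 0.1216 turn/row [-0.03, 0.01, 0.04]
[[1.21, 0.05, -0.03], [-0.03, 0.01, 0.04]]
[[1.21, 0.05, -0.03], [-0.03, 0.01, 0.04]]
[[1.21, 0.05, -0.03], [-0.03, 0.01, 0.04]]
[[1.21, 0.05, -0.03], [-0.03, 0.01, 0.04]]
[[1.21, 0.05, -0.03], [-0.03, 0.01, 0.04]]
[[1.21, 0.05, -0.03], [-0.03, 0.01, 0.04]]
[[1.21, 0.05, -0.03], [-0.03, 0.01, 0.04]]
[[1.21, 0.04, -0.03], [-0.03, 0.01, 0.04]]
[[1.21, 0.04, -0.03], [-0.03, 0.01, 0.04]]
[[1.21, 0.04, -0.03], [-0.03, 0.01, 0.04]]
```

View pics/s4c.png

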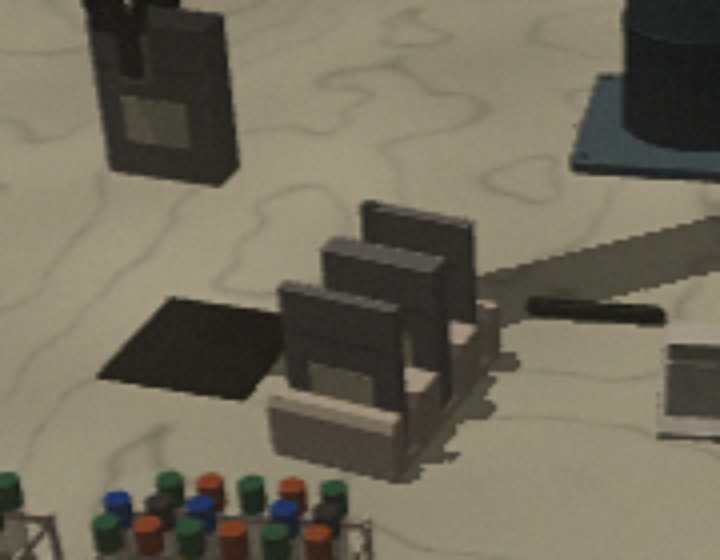

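Request:
{"op": "move_arm", "data": {"targets": [[[0.6,0.1,-0.1],[0,0,0],185],[[1.2,0.1,-0.1],[0,0,0],185],[[1.6,0.15,-0.1],[0,0,0],185],[[1.8,0,0],[0,0,0],185],[[1.8,0,0],[0,0,0],185],[[1.8,0,0],[0,0,0],185],[[1.6,0,0],[0,0,0],185],[[1.4,0,0],[0,0,0],185],[[1.0,0,0],[0,0,0],185],[[0.5,0,0],[0,0,0],185]]}}

```text
clock: 29.35
position: [0.4608, -0.3536, 0.0968]
tcp_rot: [-0.462, -0.532, -0.466, 0.535]
contact_force: [0.7, -0.0, -3.8]
finger_gap: 0.035
```

```bash
python3 - <<'E'
from tgt import *
from m import plane
vision.camera("top"); p=vision.camera("scene"); w=cloud(p); s=st()
rc=case_rot(-8,0); L=(w-np.array([.4604,-.3535,0]))@rc.as_matrix()
c=L[(L[...,2]>.03)&(L[...,2]<.10)&(abs(L[...,0])<.05)&(abs(L[...,1])<.07)]
a,n,g=plane(c); print("far face",g.sum(),a.round(4),n.round(3),np.percentile(c[g],[1,99],axis=0).round(4))
print("tcp local",rc.inv().apply(np.array(s["position"])-[.4604,-.3535,0]).round(4)); M=quat(s).as_matrix(); print(M[:,0].round(3),M[:,1].round(3))
E
```

```text
{'clock': 29.45, 'position': [0.4609, -0.3545, 0.0979], 'tcp_rot': [-0.4624, -0.5324, -0.4656, 0.5347], 'contact_force': [-0.2428, -0.3247, -3.5014], 'finger_gap': 0.0351, 'qpos': [0.162, 0.6711, 0.5753, 1.839, -0.4962, 0.7843, 0.8603]}
far face 354 [0.0198 0.0083 0.0667] [1.    0.021 0.019] [[ 0.0172 -0.0371  0.0308]
 [ 0.0226  0.051   0.0988]]
tcp local [ 0.0007 -0.0009  0.0979]
[-0.005  0.001 -1.   ] [ 0.99  -0.139 -0.005]
```

Request:
{"op": "move_arm", "data": {"targets": [[[0.2,-0.05,0.2],[0,0,0],185],[[0.2,0,0.2],[0,0,0],185],[[0.2,0,0.1],[0,0,0],185],[[0.2,0,0],[0,0,0],185],[[0.2,0,0],[0,0,0],185],[[0.1,0,0],[0,0,0],185],[[0.1,0,0],[0,0,0],185],[[0.1,0,0],[0,0,0],185],[[0,0,0],[0,0,0],185],[[0,0,0],[0,0,0],185]]}}

```text
clock: 30.28
position: [0.4599, -0.3604, 0.0858]
tcp_rot: [-0.463, -0.533, -0.465, 0.535]
contact_force: [-0.4, 0.5, -3.9]
finger_gap: 0.0349
```

Request:
{"op": "move_arm", "data": {"targets": [[[0.05,0,0],[0,0,0],185],[[0.05,0,0],[0,0,0],185],[[0.05,0,0],[0,0,0],185],[[0.05,0,0],[0,0,0],185],[[0.05,0,0],[0,0,0],185],[[0,0,0],[0,0,0],185],[[0,0,0],[0,0,0],185],[[0,0,0],[0,0,0],185],[[0,0,0],[0,0,0],185],[[0,0,0],[0,0,0],185]]}}

```text
clock: 31.12
position: [0.4599, -0.3605, 0.0834]
tcp_rot: [-0.463, -0.533, -0.465, 0.535]
contact_force: [1.4, -0.3, -3.3]
finger_gap: 0.0346
```

Request:
{"op": "move_arm", "data": {"targets": [[[0.1,0,0],[0,0,0],185],[[0.05,0,0],[0,0,0],185],[[0.05,0,0],[0,0,0],185],[[0.05,0,0],[0,0,0],185],[[0.05,0,0],[0,0,0],185],[[0,0,0],[0,0,0],185],[[0,0,0],[0,0,0],185],[[0,0,0],[0,0,0],185],[[0,0,0],[0,0,0],185],[[0,0,0],[0,0,0],185]]}}

```text
clock: 31.95
position: [0.4599, -0.3607, 0.0806]
tcp_rot: [-0.463, -0.533, -0.465, 0.535]
contact_force: [-1.8, 0.5, 4.6]
finger_gap: 0.035
```

Request:
{"op": "move_arm", "data": {"targets": [[[0,0,0],[0,0,0],165],[[0,0,0],[0,0,0],155],[[0,0,0],[0,0,0],148],[[0,0,0],[0,0,0],140],[[0,0,0],[0,0,0],130],[[0,0,0],[0,0,0],115],[[0,0,0],[0,0,0],100],[[0,0,0],[0,0,0],85],[[0,0,0],[0,0,0],75],[[0,0,0],[0,0,0],75]], "grip_force": 40}}

```text
clock: 32.78
position: [0.4599, -0.3604, 0.0803]
tcp_rot: [-0.463, -0.533, -0.465, 0.535]
contact_force: [-1.0, 0.8, 0.4]
finger_gap: 0.0604
```

Request:
{"op": "move_arm", "data": {"targets": [[[-0.4,0,0],[0,0,0],75],[[-1.0,0,0],[0,0,0],75],[[-2.0,0,0],[0,0,0],75],[[-3.0,0,0],[0,0,0],75],[[-3.0,0,0],[0,0,0],75],[[-3.0,0,0],[0,0,0],75],[[-3.0,0,0],[0,0,0],75],[[-1.0,0,0],[0,0,0],75],[[0,0,0],[0,0,0],75],[[0,0,0],[0,0,0],75]]}}

```text
clock: 33.62
position: [0.4606, -0.3602, 0.2447]
tcp_rot: [-0.463, -0.533, -0.464, 0.535]
contact_force: [-0.9, 0.6, -0.4]
finger_gap: 0.0602
```

```bash
python3 - <<'E'
from tgt import *
from m import plane
p=vision.camera("scene"); w=cloud(p); s=st()
def faces(n,cen,rot,x,z0,z1):
    L=(w-cen)@rot.as_matrix(); c=L[(L[...,2]>z0)&(L[...,2]<z1)&(abs(L[...,0]-x)<.03)&(abs(L[...,1])<.07)]
    a,nn,g=plane(c); print(n,len(c),a.round(4),nn.round(3),np.percentile(c,[1,99],axis=0).round(4).tolist())
faces("kit",np.array([.4604,-.3535,0]),case_rot(-8,0),0.0,.01,.15)
faces("thin",RACK,up,.068,.055,.16); faces("thick",RACK,up,.0,.055,.16); faces("neigh",RACK,up,-.06,.055,.16)
a,b=np.load("scene_rgb.npy"),p["frame"]
im=np.hstack([p["frame"][110:250,130:310],vision.camera("top")["frame"][180:320,290:470]])[...,::-1]
cv2.imwrite("pics/fin.png",cv2.resize(im,None,fx=2.2,fy=2.2))
q=vision.camera("top")
for p_ in (q,):
    Rm,t=T(p_)
    for k in ("rub_bottle","timer","tape_roll"): print(k,[(Rm.T@(np.array(d["position"])-t)).round(3).tolist() for d in models.find_in(p_,k)[:1]])
E
```

```text
{'clock': 33.6667, 'position': [0.4602, -0.3598, 0.2436], 'tcp_rot': [-0.4625, -0.5327, -0.4652, 0.5348], 'contact_force': [0.4242, 0.8614, 0.1469], 'finger_gap': 0.0605, 'qpos': [0.0758, 0.487, 0.7011, 1.7335, -0.3514, 1.0554, 0.757]}
kit 1179 [0.0201 0.0002 0.0697] [ 1.    -0.005  0.003] [[-0.0143, -0.0451, 0.0116], [0.0244, 0.0448, 0.1263]]
thin 753 [0.0732 0.0037 0.0943] [-1.    -0.01   0.001] [[0.0625, -0.0413, 0.056], [0.0769, 0.0476, 0.1317]]
thick 578 [0.0141 0.0137 0.1038] [ 1.    -0.001  0.001] [[-0.0093, -0.0403, 0.0574], [0.0181, 0.049, 0.1321]]
neigh 387 [-0.0564  0.0073  0.1081] [-1.     0.009  0.004] [[-0.068, -0.0455, 0.0568], [-0.052, 0.0437, 0.1318]]
rub_bottle [[0.755, 0.121, 0.098]]
timer [[0.661, 0.292, 0.013]]
tape_roll []
```

View pics/fin.png

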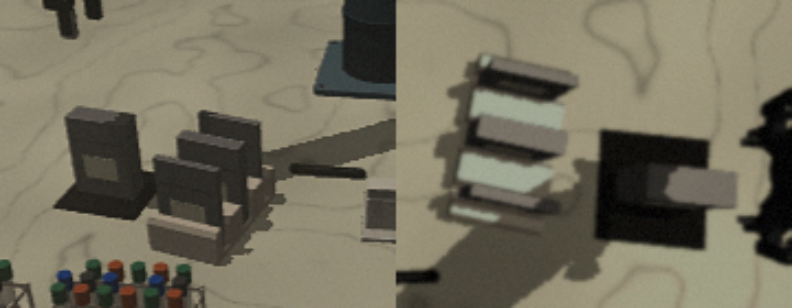

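```bash
python3 -c "
from h import *
print(ticket.finish_job())"
```

```text
the job is handed in; nothing more can be done
None
```

I moved all three cases in the order you asked and handed the job in at about 34 s of the 69 s allowed; no verdict was reported.

- **Thin case:** it stands upright in the far narrow slot. Its top is at the same height as the neighbour case, so it is fully down, and it sits about 1 mm off centre along the slot.
- **Thick case:** it stands upright in the wide slot, fully down by the same check, and about 2 mm off centre along the slot.
- **Kit box:** it stands free and vertical on the mat, within about 2 mm of the mat's middle.

Each case was lowered until the wrist felt contact (about 5–15 N) before I let go. After release the gripper was well clear, about 0.24 m above the counter.

**Left alone:** the neighbour case reads upright and in its slot. The bottle and timer are within 3 mm of their first readings.

**Not confirmed:** the last check did not detect the tape roll, probably a miss by the detector, and no move went near it. Readings from the different cameras disagreed by about 1–3 mm.

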